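# Set a filter holder to backflush: turn the cartridges and hang the tag

### The arm

A 6-joint arm with a two-finger parallel gripper is mounted at the origin on a cart in front of the work surface, level with it; the furniture and walls round the work are solid. World frame = base frame: x ahead of the robot, y to its left, z up, the work surface at z = 0. Lengths are in m, angles in rad, forces in N, time in s.
With the tool pointing down it reaches from about 0.3 to 0.775 m from the base axis. Payload 14.6 kg.
Tool frame: the origin (TCP) lies on the centre line of the jaws, within the pads' length; the fingertips stand 14 mm ahead of it and the grasp point (between the pads) lies 5 mm behind it; z points along the fingers, y is the line along which they close (so a half turn about z gives the same grasp; the last joint's range is limited). The gripper opens to 85 mm and grips with 20 to 120 N. Pads are 22 mm wide; open, the fingers measure 114 mm over their backs; the gripper's body (76 mm by 85 mm) begins 54 mm behind the grasp point. The pads swing forward as they close: fully open they stand 13 mm farther back than shut.
Start: joints at [-1.298, 0.3, 1.521, -0, 1.321, -0.067], TCP at [0.183, -0.519, 0.209] pointing down, gripper open.
Joint ranges: [-3.03, 3.03], [-0.79, 2.21], [0.23, 2.52], [-1.04, 4.18], [0, 3.07], [-2.55, 2.55]. Speed limits (rad/s): [2.22, 2.22, 2.57, 3.14, 3.14, 3.14].

### API

Orientations are given as a unit quaternion [w, x, y, z].
In Python, from bench import robot gives the robot as it stands. The module is installed in compiled form; this text tells all that it offers.
- The arm moves only by the tool send_rows, never from a script. Its argument "increments" is a list of rows, each a list of 3 entries, a list of its own where there are three numbers: the shift along the tool's x, y, z in cm, then the turn, a rotation vector about the tool's x, y, z in rad, then the closure, from -1 (fully open) to 1 (shut). A call has 1 to 12 rows; each row is the pose to reach, as a shift and turn from the pose commanded when the call began, along the tool's axes at that moment; what a row does not reach only later rows make up. A row lasts 1/12 s, in which the tool goes at most 41.7 mm and 7.16 degrees, less where a joint would pass 70% of its speed; a pose out of reach is approached as far as the arm can. A call with a gripper value outside its range is refused whole. The fingers move at their own pace and stop on an object; the grip force is fixed at half the most. Time passes only in rows, so rows that repeat a pose let the fingers close. It gives the time, the measured TCP pose, the force, the opening and the grip force at its end, in the units of the state.
- robot.read_state(): the state, without advancing time (a new reading comes with each control period).
- robot.read_camera(name): name is "side" or "top" or "wrist"; returns a dict with "img" (480x640x3 uint8, red, green, blue), "fx", "fy", "cx", "cy" (pixels), "R" (3x3) and "t" (3): a world point X has camera coordinates R X + t; the wrist camera has in their place "tool_from_camera" (4x4, takes a point from camera to tool coordinates, whose origin is the TCP and whose axes are the flange's). Camera axes: x right, y down, z forward; pixel columns grow to the right and rows downward; lengths in m; the calibration is good to about 2 mm. A picture is of the moment at which its call begins: read the wrist's pose just before it. There is no depth.
- robot.job_done(): hands the job in; it is judged then, once.
The state is a dict: "t": time; "joint_pos": joint angles; "joint_vel": joint speeds; "effort": joint torques, N m; "tool_pos": TCP position; "orientation": TCP orientation; "ft_force": force on the tool from outside, world axes, zero at the start; "moment": the same for the moment, N m; "finger_gap": finger opening in m; "gripper_force": force on a finger pad.
Only numpy, scipy, OpenCV 4.12 (cv2) and the standard library are available. Lean on these libraries where they do the work, as an engineer would, in place of code of your own. Each camera call takes 0.05 s, during which the arm holds its last target. There are 200 camera calls.

### The job

Set the filter holder to backflush: lift each cartridge out of its slot, turn it end for end and seat it fully in a slot again with its nozzle toward the robot, and fill every empty slot with a spare from the tray, nozzle toward the robot too. Only when all four slots are filled that way, hang the tag by its ring on the peg of the sloping stand, pushed home against the panel, and do not disturb the flask, dish and wash bottle.

Things in the scene. Friction and masses are not known exactly. Their poses are not given: they have to be found in the camera images.
- cartridge_1: white filter cartridge: square body 28 x 28 x 100 mm, a round nozzle (16 mm wide, 18 mm long) on one end only, other end flat; about 80 g. Origin: centre of the square body; x points along it toward the nozzle, which ends at x = +68 mm; any side may be up. If present, it lies at first in one of the holder's slots with its nozzle at the end away from the robot
- cartridge_2: white filter cartridge: square body 28 x 28 x 100 mm, a round nozzle (16 mm wide, 18 mm long) on one end only, other end flat; about 80 g. Origin: centre of the square body; x points along it toward the nozzle, which ends at x = +68 mm; any side may be up. If present, it lies at first in one of the holder's slots with its nozzle at the end away from the robot
- cartridge_3: white filter cartridge: square body 28 x 28 x 100 mm, a round nozzle (16 mm wide, 18 mm long) on one end only, other end flat; about 80 g. Origin: centre of the square body; x points along it toward the nozzle, which ends at x = +68 mm; any side may be up. If present, it lies at first in one of the holder's slots with its nozzle at the end away from the robot
- cartridge_4: white filter cartridge: square body 28 x 28 x 100 mm, a round nozzle (16 mm wide, 18 mm long) on one end only, other end flat; about 80 g. Origin: centre of the square body; x points along it toward the nozzle, which ends at x = +68 mm; any side may be up. If present, it lies at first in one of the holder's slots with its nozzle at the end away from the robot
- spare_1: spare white filter cartridge: square body 28 x 28 x 100 mm, a round nozzle (16 mm wide, 18 mm long) on one end only, other end flat; about 80 g. Origin: centre of the square body; x points along it toward the nozzle, which ends at x = +68 mm; any side may be up. Lies at first in one compartment of the spares tray, nozzle either way (one spare each way)
- spare_2: spare white filter cartridge: square body 28 x 28 x 100 mm, a round nozzle (16 mm wide, 18 mm long) on one end only, other end flat; about 80 g. Origin: centre of the square body; x points along it toward the nozzle, which ends at x = +68 mm; any side may be up. Lies at first in one compartment of the spares tray, nozzle either way (one spare each way)
- cartridge_1_nozzle (a point): centre of the nozzle's end face on cartridge_1, 68 mm from the body's origin
- cartridge_2_nozzle (a point): centre of the nozzle's end face on cartridge_2, 68 mm from the body's origin
- cartridge_3_nozzle (a point): centre of the nozzle's end face on cartridge_3, 68 mm from the body's origin
- cartridge_4_nozzle (a point): centre of the nozzle's end face on cartridge_4, 68 mm from the body's origin
- spare_1_nozzle (a point): centre of the nozzle's end face on spare_1, 68 mm from the body's origin
- spare_2_nozzle (a point): centre of the nozzle's end face on spare_2, 68 mm from the body's origin
- holder: grey fixed block, 150 x 226 x 28 mm, with four slots along its x, each 122 x 31 mm, 13 mm deep, open at the top, at y = -81, -27, +27, +81 mm. Origin: centre of the underside; x points away from the robot; a steel tube runs along the robot-side edge. A seated cartridge, either way round, has its centre line 29 mm above the bench and its upper 15 mm proud of the block
- slot_1 (a point): point 2 mm inside the robot-side end of slot 1 (59 mm toward the robot from the slot's middle, 29 mm above the bench): the nozzle's end face of a correctly turned, seated cartridge lies here, its body centre 68 mm farther along the holder's +x. Slot 1 is at the holder's y = -81 mm, slot 4 at +81 mm
- slot_2 (a point): point 2 mm inside the robot-side end of slot 2 (59 mm toward the robot from the slot's middle, 29 mm above the bench): the nozzle's end face of a correctly turned, seated cartridge lies here, its body centre 68 mm farther along the holder's +x. Slot 1 is at the holder's y = -81 mm, slot 4 at +81 mm
- slot_3 (a point): point 2 mm inside the robot-side end of slot 3 (59 mm toward the robot from the slot's middle, 29 mm above the bench): the nozzle's end face of a correctly turned, seated cartridge lies here, its body centre 68 mm farther along the holder's +x. Slot 1 is at the holder's y = -81 mm, slot 4 at +81 mm
- slot_4 (a point): point 2 mm inside the robot-side end of slot 4 (59 mm toward the robot from the slot's middle, 29 mm above the bench): the nozzle's end face of a correctly turned, seated cartridge lies here, its body centre 68 mm farther along the holder's +x. Slot 1 is at the holder's y = -81 mm, slot 4 at +81 mm
- spares_tray: white open tray fixed to the bench, 165 x 150 x 18 mm, walls and floor 5 mm, one dividing wall along its x making two compartments side by side, each about 155 x 67 mm. Origin: centre of the underside; a cartridge in it has its centre line 19 mm above the bench
- tag: grey plastic tag, 12 mm thick, 55 to 115 g, lying flat on the bench: a straight handle 28 mm wide and 90 mm long with a ring head (50 mm wide, hole 22 mm) at one end; 135 mm overall. Origin: centre of the handle at mid thickness; x points along the handle toward the ring, z is square to its flat faces (the faces are alike)
- tag_eye (a point): centre of the hole in the tag's ring, 65 mm along x from the tag's origin
- tag_panel: fixed panel of the tag stand, 64 x 150 mm, sloping up away from the robot at 31.5 degrees, with a round steel peg square to it (11 mm wide at its root, 6 at the tip, 40 long). Origin: root of the peg on the face, 76 mm above the bench; x points up the slope (panel from x = -115 to +35 mm), z along the peg, up and toward the robot. The hung tag lies on the panel, its hole's centre 6 mm off the face
- flask: conical glass flask, 83 mm wide, 106 mm tall; origin under its centre; leave alone
- dish: small flat glass dish, 66 mm wide, 15 mm high; origin under its centre; leave alone
- washer: plastic wash bottle with a bent spout, about 200 mm tall; origin under its centre; leave alone

How it is judged:
By the outcome, as a careful person would: the job done as asked, in the order asked, and still so for the second after the job is handed in, with the robot touching nothing.
Of cartridge_1, cartridge_2, cartridge_3, cartridge_4 only 2 to 3 are there at a start; the rules pass over those that are not, and their reading is None.
At some moment in a run one of spare_1, spare_2 may be knocked a few centimetres aside while the robot is not near it.
Once in a run the grip may slacken for a moment while it holds something.
It also fails if it takes over 200 s, if anything falls off the work surface, if the arm or the gripper's body presses on something with over 40 N, if the wrist force passes 120 N, or if a joint passes its speed limit or range.

## Working session

There is one attempt and no reset: what is moved stays moved. The work goes in short steps, Python scripts to look and compute and a tool call to move; the robot and the scene stay as the last step left them, time stands still between calls to the robot, and variables do not carry over. Pictures are saved under pics/ and viewed, at most 14 in all, crops included, and the job is handed in when it is done.

Besides the shell and the picture viewer there is one more tool, called after ">>>" as name(argument=value, ...) on one line, values as JSON. send_rows: Moves the arm, as the interface text tells. Its arguments: {"type":"object","properties":{"increments":{"type":"array","items":{"type":"array"}}},"required":["increments"]}

```bash
mkdir -p pics
cat > h.py <<'E'
import numpy as np, cv2
from bench import robot
from scipy.spatial.transform import Rotation as Ro
def snap(n,f=None):
    s=robot.read_state(); c=robot.read_camera(n)
    if n=="wrist":
        q=s["orientation"]; T=np.eye(4); T[:3,:3]=Ro.from_quat([q[1],q[2],q[3],q[0]]).as_matrix(); T[:3,3]=s["tool_pos"]
        W=T@np.array(c["tool_from_camera"]); c["R"]=W[:3,:3].T; c["t"]=-W[:3,:3].T@W[:3,3]
    if f: cv2.imwrite("pics/"+f,c["img"][:,:,::-1])
    np.savez("last_%s.npz"%n,**{k:np.array(c[k]) for k in ("img","fx","fy","cx","cy","R","t")})
    return c
def load(n): 
    d=np.load("last_%s.npz"%n); return {k:d[k] for k in d}
def ray(c,u,v):
    R=np.array(c["R"]); o=-R.T@np.array(c["t"]); d=R.T@np.array([(u-c["cx"])/c["fx"],(v-c["cy"])/c["fy"],1]); return o,d/np.linalg.norm(d)
def onz(c,u,v,z):
    o,d=ray(c,u,v); return o+d*(z-o[2])/d[2]
def proj(c,X):
    p=np.array(c["R"])@np.array(X)+np.array(c["t"]); return np.array([c["fx"]*p[0]/p[2]+c["cx"],c["fy"]*p[1]/p[2]+c["cy"]])
def tri(a,pa,b,pb):
    o1,d1=ray(a,*pa);o2,d2=ray(b,*pb)
    k=np.linalg.lstsq(np.c_[d1,-d2],o2-o1,rcond=None)[0]
    p,q=o1+d1*k[0],o2+d2*k[1]; return (p+q)/2,np.linalg.norm(p-q)
def st():
    s=robot.read_state(); q=s["orientation"]; R=Ro.from_quat([q[1],q[2],q[3],q[0]]).as_matrix()
    return s,R
E
python3 - <<'E'
from h import *
for n in("top","side","wrist"):
    c=snap(n,n+"0.png"); R=np.array(c["R"]); print(n,np.round(-R.T@np.array(c["t"]),3),np.round(R[2],3),c["fx"])
s,R=st(); print(s,R.round(3))
print(np.array(robot.read_camera("wrist")["tool_from_camera"]).round(3))
E
```

```text
top [0.299 0.202 1.173] [ 0.19  -0.033 -0.981] 453.2729628976871
side [-0.088  1.118  0.525] [ 0.503 -0.784 -0.365] 470.0718842009754
wrist [ 0.254 -0.494  0.373] [-0.276 -0.096 -0.956] 335.91566898672505
{'t': 0.15, 'joint_pos': array([-1.29762747e+00,  3.00344713e-01,  1.52146794e+00, -9.27529477e-06,
        1.32070726e+00, -6.65790827e-02]), 'joint_vel': array([-0.00025532, -0.00105064, -0.00226128, -0.00015908,  0.0003865 ,
        0.00102454]), 'effort': array([-1.09183151e-03, -5.43670428e+01, -3.61887681e+01, -1.43791863e-04,
        3.12891119e-03,  5.12147790e-05]), 'tool_pos': array([ 0.18323566, -0.51835452,  0.20883852]), 'orientation': array([-4.60695581e-04,  9.85605781e-01,  1.69059247e-01, -5.22743878e-05]), 'ft_force': array([-0.34934408, -0.61594971,  0.22878923]), 'moment': array([-0.00582378,  0.01854768, -0.01154136]), 'gripper_force': 0.0, 'finger_gap': 0.08549360720746303} [[ 0.943  0.333 -0.   ]
 [ 0.333 -0.943  0.001]
 [ 0.    -0.001 -1.   ]]
[[-0.    -0.956 -0.292  0.075]
 [ 1.    -0.    -0.001  0.001]
 [ 0.001 -0.292  0.956 -0.165]
 [ 0.     0.     0.     1.   ]]
```

View pics/top0.png

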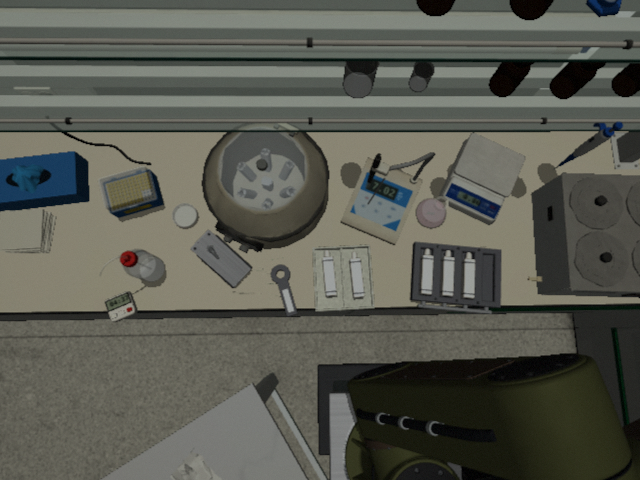

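View pics/side0.png

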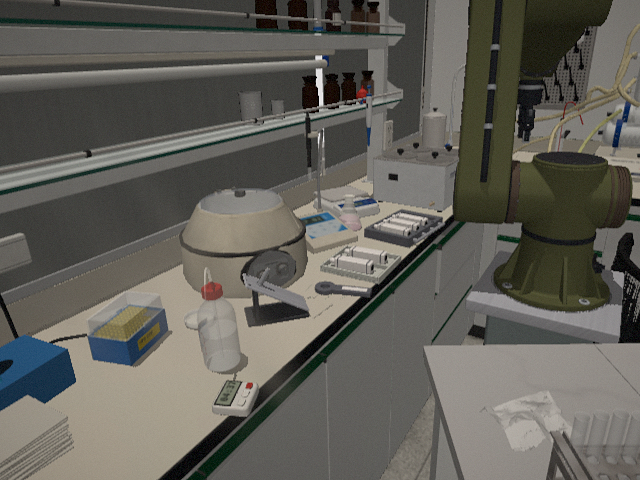

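The top view shows the holder at about (456,275) with cartridges in three slots and the rightmost empty. The spares tray is at (342,278), the tag at (284,290) with its ring up at (281,272), the stand at (222,257), and the centrifuge at (265,185). The side view shows the same layout.

Run:
```python
from h import *
c=load("top")
for nm,(u,v),z in [("holder",(456,275),.03),("tray",(342,278),.02),("tagring",(281,272),.006),("tagend",(291,313),.006),("stand",(222,257),.05),("flask",(430,212),.0),("dish",(185,215),0),("bottle",(143,265),.05),("centrifuge",(265,185),.1),("edge",(400,309),0)]: print(nm,onz(c,u,v,z).round(3))
im=c["img"]; cr=cv2.resize(im[225:325,180:520],None,fx=2.35,fy=2.35,interpolation=cv2.INTER_CUBIC); 
cv2.imwrite("pics/crop1.png",cr[:,:,::-1])
```

```text
holder [ 0.435 -0.168  0.03 ]
tray [0.432 0.123 0.02 ]
tagring [0.451 0.28  0.006]
tagend [0.346 0.254 0.006]
stand [0.485 0.424 0.05 ]
flask [ 0.61  -0.119  0.   ]
dish [0.606 0.534 0.   ]
bottle [0.467 0.617 0.05 ]
centrifuge [0.655 0.314 0.1  ]
edge [ 0.353 -0.026  0.   ]
```

View pics/crop1.png

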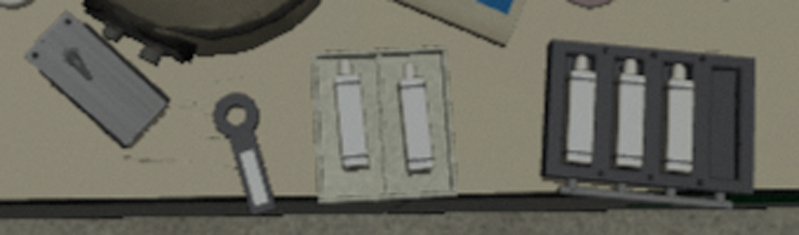

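>>> send_rows(increments=[[[0,0,-9],[0,0,0],-1],[[0,0,-9],[0,0,0],-1],[[0,0,-9],[0,0,0],-1],[[41.3,-30,-9],[0,0,0.34],-1],[[41.3,-30,-9],[0,0,0.34],-1],[[41.3,-30,-9],[0,0,0.34],-1],[[41.3,-30,-9],[0,0,0.34],-1],[[41.3,-30,-9],[0,0,0.34],-1],[[41.3,-30,-9],[0,0,0.34],-1],[[41.3,-30,-9],[0,0,0.34],-1],[[41.3,-30,-9],[0,0,0.34],-1],[[41.3,-30,-9],[0,0,0.34],-1]])

```text
t: 1.2
tool_pos: [0.3952, -0.2098, 0.2994]
orientation: [0.0, 1.0, -0.0, 0.0]
ft_force: [1.3, -1.8, -0.0]
finger_gap: 0.0857
gripper_force: 0.0
```

>>> send_rows(increments=[[[8,-11,8],[0,0,0],0],[[8,-11,8],[0,0,0],0],[[8,-11,8],[0,0,0],0],[[8,-11,8],[0,0,0],0.07],[[8,-11,8],[0,0,0],0.07],[[8,-11,8],[0,0,0],0.07],[[8,-11,8],[0,0,0],0.07],[[8,-11,8],[0,0,0],0.07]])

```text
t: 1.87
tool_pos: [0.4745, -0.1025, 0.2201]
orientation: [0.0, 1.0, -0.001, 0.001]
ft_force: [-0.5, -0.8, -1.1]
finger_gap: 0.0395
gripper_force: 0.0
```

Run:
```python
from h import *
c=snap("wrist","w1.png"); np.savez("w1.npz",**{k:np.array(c[k]) for k in ("img","fx","fy","cx","cy","R","t")})
s,R=st(); print(s["t"],s["tool_pos"],s["finger_gap"],s["joint_pos"].round(3))
```

```text
1.9167 [ 0.47445932 -0.10259301  0.22008588] 0.03934500514032941 [-0.288  0.146  1.684 -0.     1.311  1.284]
```

View pics/w1.png

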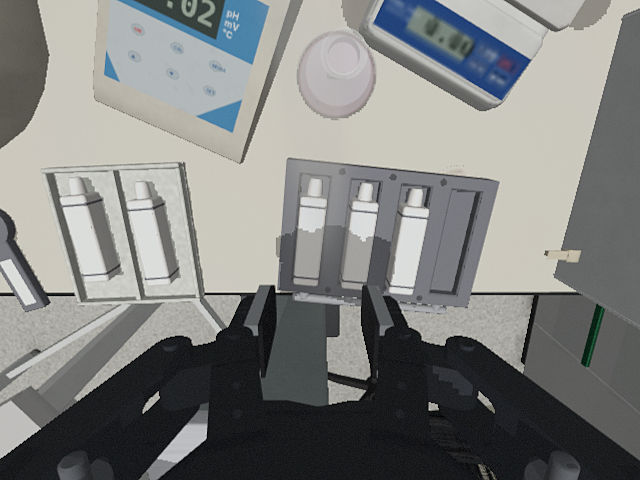

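The wrist view shows the holder with corners near (290,158), (497,182), (470,306), (281,290) and cartridges topped at (313,187), (366,190), (413,195). The tray is at (45–200,165–300) and the flask at (337,75).

>>> send_rows(increments=[[[0,-15,0],[0,0,0],0.07],[[0,-15,0],[0,0,0],0.07],[[0,-15,0],[0,0,0],0.07],[[0,-15,0],[0,0,0],0.07],[[0,-15,0],[0,0,0],0.07],[[0,-15,0],[0,0,0],0.07],[[0,-15,0],[0,0,0],0.07]])

```text
t: 2.5
tool_pos: [0.4747, 0.0473, 0.2197]
orientation: [0.0, 1.0, -0.001, 0.0]
ft_force: [0.1, 0.2, 0.3]
finger_gap: 0.0394
gripper_force: 0.0
```

Run:
```python
from h import *
c=snap("wrist"); np.savez("w2.npz",**{k:np.array(c[k]) for k in ("img","fx","fy","cx","cy","R","t")})
s,R=st(); print(s["t"],s["tool_pos"])
a=np.load("w1.npz"); A=cv2.resize(a["img"][150:310,30:510],None,fx=1.66,fy=1.66,interpolation=cv2.INTER_CUBIC)
B=cv2.resize(c["img"][150:310,100:580],None,fx=1.66,fy=1.66,interpolation=cv2.INTER_CUBIC)
cv2.imwrite("pics/w12.png",np.vstack([A,B])[:,:,::-1])
```

```text
2.55 [0.47470099 0.04708789 0.21956187]
```

View pics/w12.png

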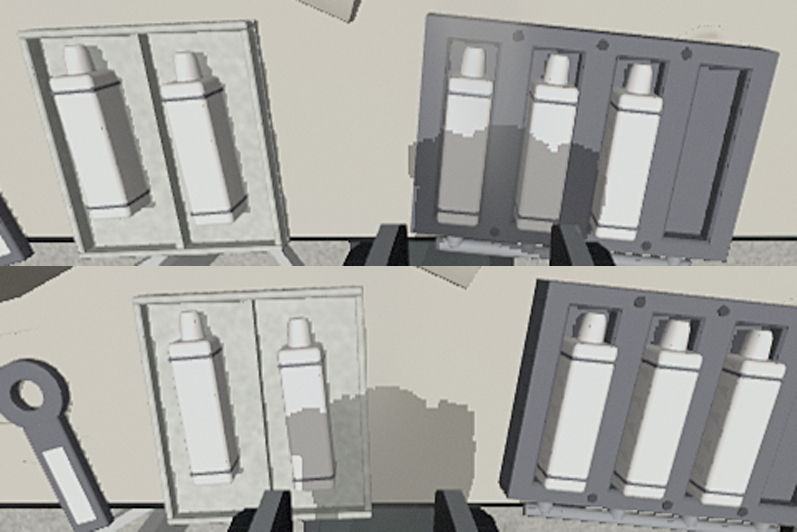

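The crops show both spares with the nozzle away from the robot. The holder's screws appear at (518,36), (602,45), (687,54) on the back edge and (495,232), (645,245) on the front in the upper half. The same ones are at (640,301), (723,311), (592,498), (688,511) in the lower half.

Run:
```python
from h import *
a,b=np.load("w1.npz"),np.load("w2.npz")
A=lambda p:(p[0]/1.66+30,p[1]/1.66+150); B=lambda p:(p[0]/1.66+100,(p[1]-266)/1.66+150)
pts={"scrBL":((518,36),(640,301)),"scrBM":((602,45),(723,311)),"cornBL":((428,14),(541,280)),"scrFL":((495,232),(592,498)),
"trayTL":((22,33),(136,299)),"trayTR":((254,22),(362,290)),"trayBL":((83,255),(170,522)),
"c4noz":((474,48),(594,314)),"c3noz":((557,57),(676,321)),"c2noz":((640,66),(758,331)),
"s1noz":((77,46),(189,313)),"s2noz":((188,54),(300,320))}
for n,(p,q) in pts.items():
    X,e=tri(a,A(p),b,B(q)); print(n,X.round(4),round(e*1e3,1), "z28:",onz(a,*A(p),.028)[:2].round(4),onz(b,*B(q),.028)[:2].round(4))
t=load("top")
print("tri w/ top check")
```

```text
scrBL [ 0.5137 -0.128   0.0281] 0.6 z28: [ 0.5134 -0.128 ] [ 0.514 -0.128]
scrBM [ 0.5077 -0.1813  0.0282] 0.0 z28: [ 0.5077 -0.1813] [ 0.5076 -0.1814]
cornBL [ 0.5258 -0.07    0.0103] 0.1 z28: [ 0.527  -0.0716] [ 0.5269 -0.0645]
scrFL [ 0.3773 -0.1144  0.0269] 0.1 z28: [ 0.3778 -0.1144] [ 0.3779 -0.1139]
trayTL [0.5146 0.1939 0.0164] 0.1 z28: [0.5157 0.1845] [0.5156 0.1893]
trayTR [0.5197 0.0471 0.004 ] 1.4 z28: [0.5223 0.0375] [0.521 0.047]
trayBL [0.3532 0.1886 0.0154] 0.7 z28: [0.3603 0.1785] [0.3595 0.1838]
c4noz [ 0.5058 -0.1002  0.0275] 0.0 z28: [ 0.5059 -0.1002] [ 0.5059 -0.1   ]
c3noz [ 0.5006 -0.1532  0.0272] 1.3 z28: [ 0.5001 -0.1531] [ 0.5014 -0.1527]
c2noz [ 0.4945 -0.2067  0.0273] 0.7 z28: [ 0.4943 -0.2065] [ 0.4949 -0.2061]
s1noz [0.5057 0.1606 0.0155] 0.7 z28: [0.5076 0.1516] [0.5069 0.1567]
s2noz [0.5009 0.0878 0.0168] 0.1 z28: [0.5024 0.082 ] [0.5023 0.0865]
tri w/ top check
```

>>> send_rows(increments=[[[-2.65,14.1,6],[0,0,0.105],0.07],[[-2.65,14.1,6],[0,0,0.105],0.07],[[-2.65,14.1,6],[0,0,0.105],0.07],[[-2.65,14.1,6],[0,0,0.105],0.07],[[-2.65,14.1,12],[0,0,0.105],0.07],[[-2.65,14.1,12],[0,0,0.105],0.07],[[-2.65,14.1,12],[0,0,0.105],0.07],[[-2.65,14.1,12],[0,0,0.105],0.07],[[-2.65,14.1,12],[0,0,0.105],0.07],[[-2.65,14.1,12],[0,0,0.105],0.07]])

```text
t: 3.38
tool_pos: [0.449, -0.093, 0.101]
orientation: [0.0, 0.999, -0.053, 0.001]
ft_force: [0.0, 0.9, 0.0]
finger_gap: 0.0396
gripper_force: 0.0
```

Run:
```python
from h import *
c=snap("wrist","w3.png")
s,R=st(); print(s["t"],s["tool_pos"],R.round(3),s["joint_pos"].round(3))
```

```text
3.4333 [ 0.44885385 -0.09287254  0.10077815] [[ 0.994 -0.105  0.002]
 [-0.105 -0.994 -0.001]
 [ 0.003  0.    -1.   ]] [-0.284  0.225  1.891 -0.     1.023  1.392]
```

View pics/w3.png

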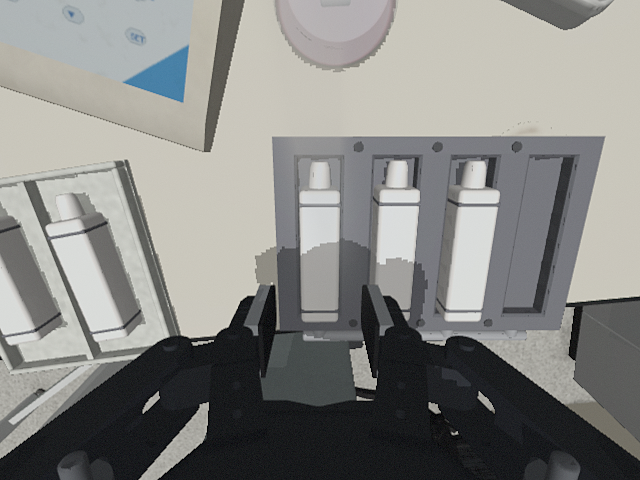

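The view is well aligned: the holder's back edge is horizontal at row 137, the cartridge at column 319 sits between the fingers (264 and 375), and the screws are at (358,147), (437,147), (517,147), (352,322), (420,322), (488,322).

Run:
```python
from h import *
c=load("wrist"); P=[onz(c,u,v,.028)[:2] for u,v in ((358,147),(437,147),(517,147),(352,322),(420,322),(488,322))]
P=np.array(P); print(P.round(4)); ctr=(P[1]+P[4])/2; d=P[:3].mean(0)-P[3:].mean(0); print(P.mean(0),np.arctan2(d[1],d[0]),np.arctan2(*(-(P[2]-P[0])*[1,1])) , np.linalg.norm(d),np.linalg.norm(P[2]-P[0]),np.linalg.norm(P[5]-P[3]))
```

```text
[[ 0.5135 -0.1276]
 [ 0.5078 -0.1813]
 [ 0.502  -0.2356]
 [ 0.379  -0.1132]
 [ 0.3733 -0.1673]
 [ 0.3676 -0.2214]]
[ 0.44052019 -0.17440713] -0.10542882747584842 0.10563423099882967 0.1352039047604175 0.1086303805617197 0.1087868774785324
```

>>> send_rows(increments=[[[0,0.09,3],[0,0,0],0.07],[[0,0.09,5],[0,0,0],0.07],[[0,0.09,5.8],[0,0,0],0.07],[[0,0.09,5.8],[0,0,0],0.07],[[0,0.09,5.8],[0,0,0],0.07],[[0,0.09,5.8],[0,0,0],1],[[0,0.09,5.8],[0,0,0],1],[[0,0.09,5.8],[0,0,0],1],[[0,0.09,5.8],[0,0,0],1],[[0,0.09,5.8],[0,0,0],1]])

```text
t: 4.27
tool_pos: [0.4481, -0.0936, 0.0416]
orientation: [0.0, 0.999, -0.053, 0.0]
ft_force: [0.5, -0.1, 0.3]
finger_gap: 0.0002
gripper_force: 0.0
```

Run:
```python
from h import *
c=snap("wrist","w4.png")
s,R=st(); print(s["t"],s["tool_pos"],s["ft_force"],s["finger_gap"])
```

```text
4.3167 [ 0.4480842  -0.09359052  0.04152728] [-0.96780917  0.14334396 -0.07342121] -8.551766426751749e-05
```

View pics/w4.png

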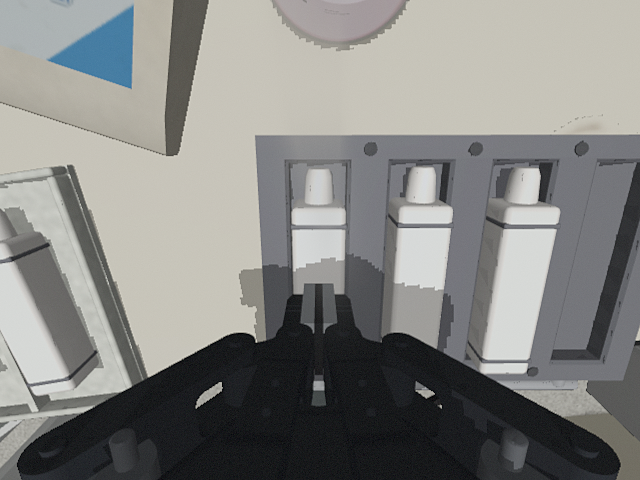

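The view shows the fingers shut at (319,285), lying over the slot 4 cartridge, which has not moved; its body top edge is at row 200.

Run:
```python
from h import *
c=load("wrist"); s,R=st(); p=s["tool_pos"]
for z in (0.014,0.005,0,-.005,-.02): print(z,proj(c,p+R@[0.011,0,z]).round(1),proj(c,p+R@[-.011,0,z]).round(1))
w3=np.load("w1.npz")
# cartridge top far edge of body in slots: slot 4 body far end top (319,200) -> x at z=.043 ; expected
xh=np.array([.9945,-.105]);yh=np.array([.105,.9945]);C=np.array([.4403,-.1744])
for y in(.081,.027,-.027):
  for x in (.041,):
    for hy in(-.014,.014):
      P=C+xh*x+yh*(y+hy); print(proj(c,[*P,.043]).round(1), proj(c,[*P,.030]).round(1))
```

```text
0.014 [317.4 254.4] [317.4 289.9]
0.005 [317.3 260.1] [317.4 297. ]
0 [317.3 263.5] [317.4 301.2]
-0.005 [317.3 267.1] [317.3 305.7]
-0.02 [317.1 279.1] [317.2 320.7]
[345.9 206.4] [344.  201.5]
[289.2 206.4] [291.3 201.5]
[455.3 206.4] [445.8 201.4]
[398.6 206.4] [393.  201.4]
[564.7 206.4] [547.6 201.4]
[508.  206.4] [494.8 201.4]
```

>>> send_rows(increments=[[[0,0,0.3],[0,0,0],1],[[0,0,0.6],[0,0,0],1],[[0,0,0.6],[0,0,0],1]])

```text
t: 4.57
tool_pos: [0.4476, -0.0935, 0.0346]
orientation: [-0.0, 0.999, -0.053, -0.0]
ft_force: [0.5, 0.6, -0.0]
finger_gap: -0.0
gripper_force: 0.0
```

Run:
```python
from h import *
t=snap("top"); s=snap("side"); S,R=st(); print(S["tool_pos"],S["ft_force"])
A=cv2.resize(t["img"][210:330,390:530],None,fx=4,fy=4,interpolation=cv2.INTER_CUBIC)
B=cv2.resize(s["img"][170:290,310:380+70],None,fx=4,fy=4,interpolation=cv2.INTER_CUBIC)
cv2.imwrite("pics/p5.png",cv2.resize(np.hstack([A,B]),(800,343))[:,:,::-1])
```

```text
[ 0.44781542 -0.09352664  0.03503008] [-0.37764025 -0.38499095  0.78364487]
```

View pics/p5.png

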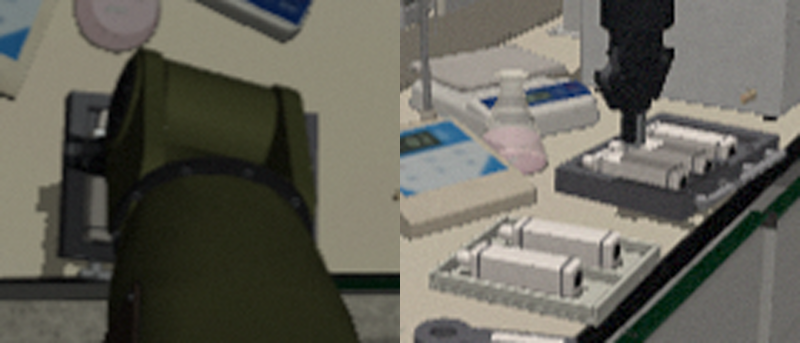

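The side view (right half) shows the shut fingertips still just above the slot 4 cartridge, near (635,140), so the tips stand higher than stated. I'll probe for contact.

>>> send_rows(increments=[[[0,0,0.2],[0,0,0],1],[[0,0,0.4],[0,0,0],1],[[0,0,0.6],[0,0,0],1]])

```text
t: 4.92
tool_pos: [0.448, -0.0936, 0.0291]
orientation: [-0.0, 0.999, -0.053, 0.0]
ft_force: [-0.3, 0.4, 0.5]
finger_gap: 0.0002
gripper_force: 0.0
```

>>> send_rows(increments=[[[0,0,0.2],[0,0,0],1],[[0,0,0.3],[0,0,0],1],[[0,0,0.3],[0,0,0],1]])

```text
t: 5.17
tool_pos: [0.4479, -0.0935, 0.026]
orientation: [-0.0, 0.999, -0.053, -0.0]
ft_force: [-0.1, 0.3, -0.6]
finger_gap: -0.0001
gripper_force: 0.0
```

>>> send_rows(increments=[[[0,0,0.1],[0,0,0],1],[[0,0,0.2],[0,0,0],1],[[0,0,0.2],[0,0,0],1]])

```text
t: 5.42
tool_pos: [0.4479, -0.0936, 0.0242]
orientation: [-0.0, 0.999, -0.053, -0.0]
ft_force: [-0.5, -0.3, 0.1]
finger_gap: 0.0003
gripper_force: 0.0
```

Run:
```python
from h import *
c=snap("wrist"); s=snap("side"); S,R=st(); print(S["tool_pos"],S["ft_force"],S["joint_pos"])
A=c["img"][240:400,240:400]; B=s["img"][185:245,380:440]
A=cv2.resize(A,(400,400),interpolation=cv2.INTER_CUBIC);B=cv2.resize(B,(400,400),interpolation=cv2.INTER_CUBIC)
cv2.imwrite("pics/p6.png",np.hstack([A,B])[:,:,::-1])
p=S["tool_pos"]
for z in (.014,0,-.014): print(z,proj(s,p+R@[0,0,z]).round(1),proj(c,p+R@[0.011,0,z]).round(1))
```

```text
[ 0.44800657 -0.09355743  0.0243128 ] [ 0.11794549 -0.04712137 -0.34334916] [-2.85934321e-01  3.57542991e-01  1.93855830e+00  1.58316061e-05
  8.45435670e-01  1.39006742e+00]
0.014 [390.5 235.4] [317.4 254.3]
0 [390.6 231.1] [317.3 263.4]
-0.014 [390.7 226.6] [317.2 274. ]
```

View pics/p6.png

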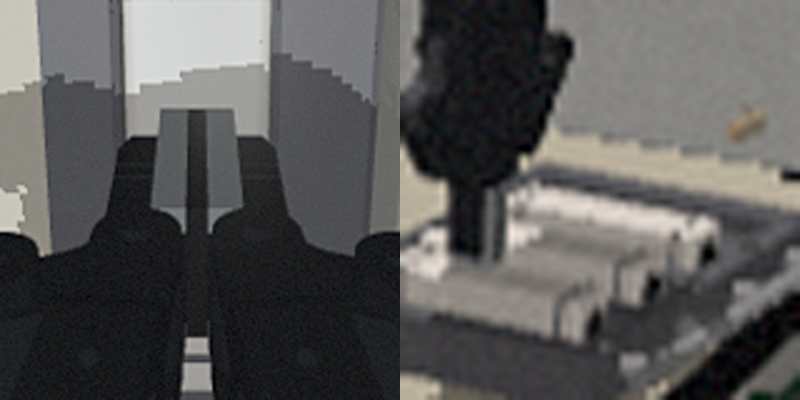

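The side and wrist views agree: the fingertips are about 25 mm behind the reported TCP (side view tip at row 224, wrist tip edge at row 283). So I need to go deeper, with TCP about 6 mm above the bench for a tip height of 31 mm.

>>> send_rows(increments=[[[0.08,0,-0.3],[0,0,0],0.07],[[0.08,0,-0.3],[0,0,0],0.07],[[0.08,0,-0.3],[0,0,0],0.07],[[0.08,0,-0.3],[0,0,0],0.07],[[0.08,0,0.8],[0,0,0],0.07],[[0.08,0,1.5],[0,0,0],0.07],[[0.08,0,1.8],[0,0,0],0.07],[[0.08,0,1.8],[0,0,0],0.07]])

```text
t: 6.18
tool_pos: [0.4483, -0.0935, 0.0056]
orientation: [-0.0, 0.999, -0.053, -0.001]
ft_force: [0.3, -1.0, -0.3]
finger_gap: 0.0398
gripper_force: 0.0
```

>>> send_rows(increments=[[[0,0,0],[0,0,0],1],[[0,0,0],[0,0,0],1],[[0,0,0],[0,0,0],1],[[0,0,0],[0,0,0],1],[[0,0,0],[0,0,0],1],[[0,0,0],[0,0,0],1]])

```text
t: 6.68
tool_pos: [0.449, -0.0937, 0.0066]
orientation: [0.0, 0.999, -0.053, 0.0]
ft_force: [-1.2, 0.2, 4.6]
finger_gap: 0.0265
gripper_force: 59.8
```

>>> send_rows(increments=[[[0,0,-1],[0,0,0],1],[[0,0,-2.5],[0,0,0],1],[[0,0,-4],[0,0,0],1],[[0,0,-4.5],[0,0,0],1],[[0,0,-4.5],[0,0,0],1],[[0,0,-4.5],[0,0,0],1]])

```text
t: 7.18
tool_pos: [0.4487, -0.0936, 0.0512]
orientation: [0.0, 0.999, -0.053, 0.0]
ft_force: [-0.7, 0.1, -1.6]
finger_gap: 0.0263
gripper_force: 59.2
```

>>> send_rows(increments=[[[0,0,0],[0,0,-0.1],1],[[0,0,0],[0,0,-0.2],1],[[0,0,0],[0,0,-0.3],1],[[0,0,0],[0,0,-0.4],1],[[0,0,0],[0,0,-0.5],1],[[0,0,0],[0,0,-0.6],1],[[0,0,0],[0,0,-0.7],1],[[0,0,0],[0,0,-0.8],1],[[0,0,0],[0,0,-0.9],1],[[0,0,0],[0,0,-1.0],1],[[0,0,0],[0,0,-1.0472],1],[[0,0,0],[0,0,-1.0472],1]])

```text
t: 8.18
tool_pos: [0.4483, -0.0935, 0.0504]
orientation: [-0.001, 0.891, 0.455, -0.001]
ft_force: [0.8, -0.0, -0.3]
finger_gap: 0.0266
gripper_force: 59.2
```

>>> send_rows(increments=[[[0,0,0],[0,0,-0.1],1],[[0,0,0],[0,0,-0.2],1],[[0,0,0],[0,0,-0.3],1],[[0,0,0],[0,0,-0.4],1],[[0,0,0],[0,0,-0.5],1],[[0,0,0],[0,0,-0.6],1],[[0,0,0],[0,0,-0.7],1],[[0,0,0],[0,0,-0.8],1],[[0,0,0],[0,0,-0.9],1],[[0,0,0],[0,0,-1.0],1],[[0,0,0],[0,0,-1.0472],1],[[0,0,0],[0,0,-1.0472],1]])

```text
t: 9.18
tool_pos: [0.4484, -0.0936, 0.0507]
orientation: [-0.001, 0.545, 0.839, -0.0]
ft_force: [-0.7, -0.5, -0.0]
finger_gap: 0.0265
gripper_force: 59.2
```

>>> send_rows(increments=[[[0,0,0],[0,0,-0.1],1],[[0,0,0],[0,0,-0.2],1],[[0,0,0],[0,0,-0.3],1],[[0,0,0],[0,0,-0.4],1],[[0,0,0],[0,0,-0.5],1],[[0,0,0],[0,0,-0.6],1],[[0,0,0],[0,0,-0.7],1],[[0,0,0],[0,0,-0.8],1],[[0,0,0],[0,0,-0.9],1],[[0,0,0],[0,0,-1.0],1],[[0,0,0],[0,0,-1.0472],1],[[0,0,0],[0,0,-1.0472],1]])

```text
t: 10.18
tool_pos: [0.4486, -0.0936, 0.0509]
orientation: [-0.0, 0.053, 0.999, 0.0]
ft_force: [-0.8, -0.5, -1.0]
finger_gap: 0.0263
gripper_force: 59.2
```

Run:
```python
from h import *
c=snap("wrist","w7.png")
s,R=st(); print(s["t"],s["tool_pos"],R.round(3),s["joint_pos"].round(3))
```

```text
10.2333 [ 0.44858056 -0.09359255  0.05095   ] [[-0.994  0.109 -0.001]
 [ 0.109  0.994  0.   ]
 [ 0.001  0.    -1.   ]] [-0.286  0.31   1.924  0.     0.909 -1.747]
```

View pics/w7.png

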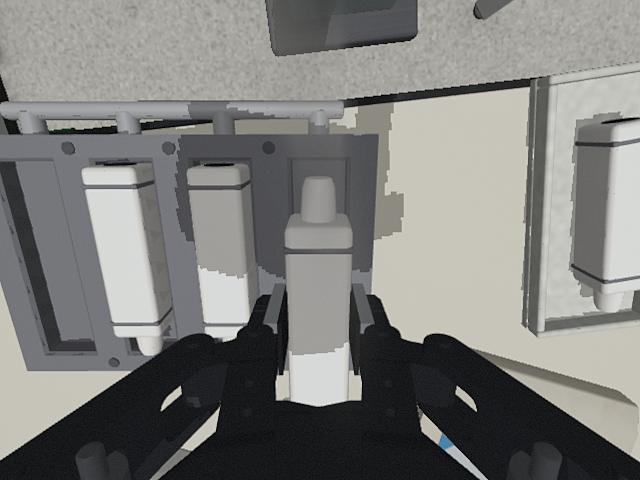

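The view shows the cartridge held level with its nozzle toward the robot at (318,200), over slot 4 (columns 288–350). Lowering it.

>>> send_rows(increments=[[[0,0,1.5],[0,0,0],1],[[0,0,2.5],[0,0,0],1],[[0,0,3.3],[0,0,0],1],[[0,0,3.8],[0,0,0],1],[[0,0,4.2],[0,0,0],1],[[0,0,4.4],[0,0,0],1],[[0,0,4.4],[0,0,0],1]])

```text
t: 10.82
tool_pos: [0.4487, -0.0937, 0.007]
orientation: [-0.0, 0.053, 0.999, 0.0]
ft_force: [0.9, 0.4, -0.7]
finger_gap: 0.0275
gripper_force: 39.2
```

>>> send_rows(increments=[[[0,0,0],[0,0,0],0.07],[[0,0,0],[0,0,0],0.07],[[0,0,0],[0,0,0],0.07],[[0,0,-2],[0,0,0],0.07],[[0,0,-4],[0,0,0],0.07],[[0,-2,-6],[0,0,0],0.07],[[0,-5.4,-6],[0,0,0],0.07],[[0,-5.4,-6],[0,0,0],0.07],[[0,-5.4,-6],[0,0,0],0.07],[[0,-5.4,-6],[0,0,0],0.07]])

```text
t: 11.65
tool_pos: [0.4429, -0.1472, 0.0672]
orientation: [-0.0, 0.053, 0.999, 0.0]
ft_force: [0.7, -0.4, 0.5]
finger_gap: 0.0393
gripper_force: 0.0
```

Run:
```python
from h import *
c=snap("wrist","w8.png")
s,R=st(); print(s["t"],s["tool_pos"],s["finger_gap"],R[:,0].round(3))
```

```text
11.7 [ 0.44297669 -0.14681483  0.06710512] 0.03935447066572951 [-0.994  0.105  0.   ]
```

View pics/w8.png

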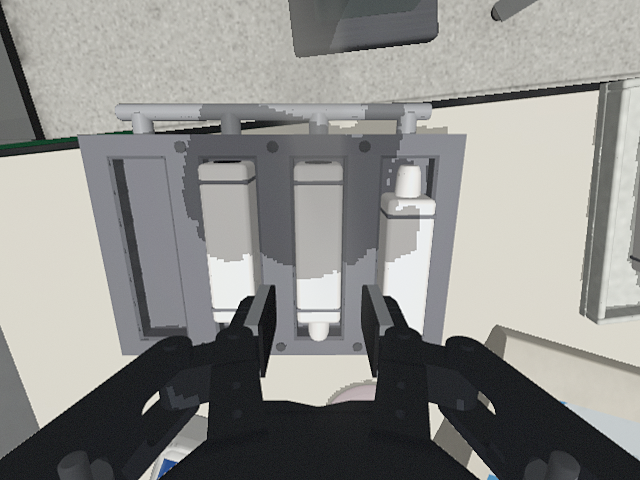

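Slot 4's cartridge is seated with its nozzle toward the robot at (408,180). The slot 3 cartridge is centred between the fingers at column 318. On to slot 3.

>>> send_rows(increments=[[[0,-0.05,3],[0,0,0],0.07],[[0,-0.05,5],[0,0,0],0.07],[[0,-0.05,6.1],[0,0,0],0.07],[[0,-0.05,6.1],[0,0,0],0.07],[[0,-0.05,6.1],[0,0,0],1],[[0,-0.05,6.1],[0,0,0],1],[[0,-0.05,6.1],[0,0,0],1],[[0,-0.05,6.1],[0,0,0],1],[[0,-0.05,6.1],[0,0,0],1],[[0,-0.05,6.1],[0,0,0],1]])

```text
t: 12.53
tool_pos: [0.4432, -0.1477, 0.0065]
orientation: [0.0, 0.053, 0.999, 0.0]
ft_force: [-0.0, 2.9, 2.7]
finger_gap: 0.0262
gripper_force: 59.4
```

>>> send_rows(increments=[[[0,0,-1],[0,0,0],1],[[0,0,-2.5],[0,0,0],1],[[0,0,-4],[0,0,0],1],[[0,0,-4.5],[0,0,0],1],[[0,0,-4.5],[0,0,0],1],[[0,0,-4.5],[0,0,0],1]])

```text
t: 13.03
tool_pos: [0.4429, -0.1479, 0.0512]
orientation: [0.0, 0.053, 0.999, -0.0]
ft_force: [-0.4, -0.5, 0.1]
finger_gap: 0.0265
gripper_force: 59.1
```

>>> send_rows(increments=[[[0,0,0],[0,0,0.1],1],[[0,0,0],[0,0,0.2],1],[[0,0,0],[0,0,0.3],1],[[0,0,0],[0,0,0.4],1],[[0,0,0],[0,0,0.5],1],[[0,0,0],[0,0,0.6],1],[[0,0,0],[0,0,0.7],1],[[0,0,0],[0,0,0.8],1],[[0,0,0],[0,0,0.9],1],[[0,0,0],[0,0,1.0],1],[[0,0,0],[0,0,1.0472],1],[[0,0,0],[0,0,1.0472],1]])

```text
t: 14.03
tool_pos: [0.4426, -0.1477, 0.0504]
orientation: [-0.001, 0.546, 0.838, -0.0]
ft_force: [-0.3, 0.1, -0.9]
finger_gap: 0.0265
gripper_force: 59.1
```

>>> send_rows(increments=[[[0,0,0],[0,0,0.1],1],[[0,0,0],[0,0,0.2],1],[[0,0,0],[0,0,0.3],1],[[0,0,0],[0,0,0.4],1],[[0,0,0],[0,0,0.5],1],[[0,0,0],[0,0,0.6],1],[[0,0,0],[0,0,0.7],1],[[0,0,0],[0,0,0.8],1],[[0,0,0],[0,0,0.9],1],[[0,0,0],[0,0,1.0],1],[[0,0,0],[0,0,1.0472],1],[[0,0,0],[0,0,1.0472],1]])

```text
t: 15.03
tool_pos: [0.4427, -0.1477, 0.0507]
orientation: [-0.0, 0.891, 0.454, -0.0]
ft_force: [-0.4, 0.2, -1.0]
finger_gap: 0.0262
gripper_force: 59.1
```

>>> send_rows(increments=[[[0,0,0],[0,0,0.1],1],[[0,0,0],[0,0,0.2],1],[[0,0,0],[0,0,0.3],1],[[0,0,0],[0,0,0.4],1],[[0,0,0],[0,0,0.5],1],[[0,0,0],[0,0,0.6],1],[[0,0,0],[0,0,0.7],1],[[0,0,0],[0,0,0.8],1],[[0,0,0],[0,0,0.9],1],[[0,0,0],[0,0,1.0],1],[[0,0,0],[0,0,1.0472],1],[[0,0,0],[0,0,1.0472],1]])

```text
t: 16.03
tool_pos: [0.4428, -0.1478, 0.0509]
orientation: [-0.0, 0.999, -0.052, -0.0]
ft_force: [-0.2, 0.1, 0.2]
finger_gap: 0.0265
gripper_force: 59.1
```

>>> send_rows(increments=[[[0,0,1.5],[0,0,0],1],[[0,0,2.5],[0,0,0],1],[[0,0,3.3],[0,0,0],1],[[0,0,3.3],[0,0,0],1],[[0,0,3.3],[0,0,0],1]])

```text
t: 16.45
tool_pos: [0.4428, -0.1477, 0.0179]
orientation: [-0.0, 0.999, -0.052, -0.001]
ft_force: [0.3, -0.2, 0.2]
finger_gap: 0.0264
gripper_force: 59.1
```

>>> send_rows(increments=[[[0,0,0.5],[0,0,0],1],[[0,0,0.9],[0,0,0],1],[[0,0,1.1],[0,0,0],1],[[0,0,1.1],[0,0,0],1]])

```text
t: 16.78
tool_pos: [0.4429, -0.1478, 0.0069]
orientation: [-0.0, 0.999, -0.052, -0.0]
ft_force: [-0.4, -0.9, -1.2]
finger_gap: 0.0263
gripper_force: 59.1
```

>>> send_rows(increments=[[[0,0,0],[0,0,0],0.07],[[0,0,0],[0,0,0],0.07],[[0,0,0],[0,0,0],0.07],[[0,0,-2],[0,0,0],0.07],[[0,0,-4],[0,0,0],0.07],[[0,2,-4],[0,0,0],0.07],[[0,5.4,-4],[0,0,0],0.07],[[0,5.4,-4],[0,0,0],0.07],[[0,5.4,-4],[0,0,0],0.07],[[0,5.4,-4],[0,0,0],0.07]])

```text
t: 17.62
tool_pos: [0.4372, -0.2014, 0.0472]
orientation: [-0.0, 0.999, -0.053, -0.0]
ft_force: [-0.4, -0.1, 0.1]
finger_gap: 0.0397
gripper_force: 0.0
```

>>> send_rows(increments=[[[0,0,2],[0,0,0],0.07],[[0,0,3.5],[0,0,0],0.07],[[0,0,4.1],[0,0,0],0.07],[[0,0,4.1],[0,0,0],0.07],[[0,0,4.1],[0,0,0],1],[[0,0,4.1],[0,0,0],1],[[0,0,4.1],[0,0,0],1],[[0,0,4.1],[0,0,0],1],[[0,0,4.1],[0,0,0],1],[[0,0,4.1],[0,0,0],1]])

```text
t: 18.45
tool_pos: [0.4376, -0.2014, 0.0067]
orientation: [-0.0, 0.999, -0.053, 0.0]
ft_force: [-0.1, 3.9, 6.0]
finger_gap: 0.0267
gripper_force: 59.9
```

>>> send_rows(increments=[[[0,0,-1],[0,0,0],1],[[0,0,-2.5],[0,0,0],1],[[0,0,-4],[0,0,0],1],[[0,0,-4.5],[0,0,0],1],[[0,0,-4.5],[0,0,0],1],[[0,0,-4.5],[0,0,0],1]])

```text
t: 18.95
tool_pos: [0.4373, -0.2016, 0.0512]
orientation: [0.0, 0.999, -0.053, 0.0]
ft_force: [-0.2, 0.1, -0.8]
finger_gap: 0.0265
gripper_force: 59.1
```

>>> send_rows(increments=[[[0,0,0],[0,0,-0.1],1],[[0,0,0],[0,0,-0.2],1],[[0,0,0],[0,0,-0.3],1],[[0,0,0],[0,0,-0.4],1],[[0,0,0],[0,0,-0.5],1],[[0,0,0],[0,0,-0.6],1],[[0,0,0],[0,0,-0.7],1],[[0,0,0],[0,0,-0.8],1],[[0,0,0],[0,0,-0.9],1],[[0,0,0],[0,0,-1.0],1],[[0,0,0],[0,0,-1.0472],1],[[0,0,0],[0,0,-1.0472],1]])

```text
t: 19.95
tool_pos: [0.4369, -0.2013, 0.0504]
orientation: [-0.001, 0.891, 0.455, -0.0]
ft_force: [0.1, -0.2, -1.8]
finger_gap: 0.0267
gripper_force: 59.1
```

>>> send_rows(increments=[[[0,0,0],[0,0,-0.1],1],[[0,0,0],[0,0,-0.2],1],[[0,0,0],[0,0,-0.3],1],[[0,0,0],[0,0,-0.4],1],[[0,0,0],[0,0,-0.5],1],[[0,0,0],[0,0,-0.6],1],[[0,0,0],[0,0,-0.7],1],[[0,0,0],[0,0,-0.8],1],[[0,0,0],[0,0,-0.9],1],[[0,0,0],[0,0,-1.0],1],[[0,0,0],[0,0,-1.0472],1],[[0,0,0],[0,0,-1.0472],1]])

```text
t: 20.95
tool_pos: [0.4371, -0.2014, 0.0507]
orientation: [-0.001, 0.545, 0.839, -0.0]
ft_force: [0.8, 0.4, -0.2]
finger_gap: 0.0263
gripper_force: 59.1
```

>>> send_rows(increments=[[[0,0,0],[0,0,-0.1],1],[[0,0,0],[0,0,-0.2],1],[[0,0,0],[0,0,-0.3],1],[[0,0,0],[0,0,-0.4],1],[[0,0,0],[0,0,-0.5],1],[[0,0,0],[0,0,-0.6],1],[[0,0,0],[0,0,-0.7],1],[[0,0,0],[0,0,-0.8],1],[[0,0,0],[0,0,-0.9],1],[[0,0,0],[0,0,-1.0],1],[[0,0,0],[0,0,-1.0472],1],[[0,0,0],[0,0,-1.0472],1]])

```text
t: 21.95
tool_pos: [0.4372, -0.2015, 0.0509]
orientation: [-0.0, 0.053, 0.999, 0.0]
ft_force: [0.5, 0.4, -1.2]
finger_gap: 0.0266
gripper_force: 59.1
```

>>> send_rows(increments=[[[0,0,1.5],[0,0,0],1],[[0,0,2.5],[0,0,0],1],[[0,0,3.3],[0,0,0],1],[[0,0,3.3],[0,0,0],1],[[0,0,3.3],[0,0,0],1]])

```text
t: 22.37
tool_pos: [0.4371, -0.2014, 0.0179]
orientation: [-0.001, 0.053, 0.999, 0.0]
ft_force: [-0.0, 0.4, -0.7]
finger_gap: 0.0265
gripper_force: 59.1
```

>>> send_rows(increments=[[[0,0,0.5],[0,0,0],1],[[0,0,0.9],[0,0,0],1],[[0,0,1.1],[0,0,0],1],[[0,0,1.1],[0,0,0],1]])

```text
t: 22.7
tool_pos: [0.4373, -0.2015, 0.0069]
orientation: [-0.0, 0.053, 0.999, 0.0]
ft_force: [-0.6, 0.9, -1.0]
finger_gap: 0.0265
gripper_force: 59.1
```

>>> send_rows(increments=[[[0,0,0],[0,0,0],0.07],[[0,0,0],[0,0,0],0.07],[[0,0,0],[0,0,0],0.07],[[0,0,-4],[0,0,0],0.07],[[0,0,-8],[0,0,0],0.07],[[0,0,-12],[0,0,0],0.07],[[0,4,-14],[0,0,0],0.07],[[0,8,-14],[0,0,0],0.07],[[0,12,-14],[0,0,0],0.07],[[1,16,-14],[0,0,0],0.07],[[2,20,-14],[0,0,0],0.07],[[3,23,-14],[0,0,0],0.07]])

```text
t: 23.7
tool_pos: [0.4311, 0.0328, 0.1476]
orientation: [0.0, 0.052, 0.999, 0.0]
ft_force: [0.6, -0.2, 0.8]
finger_gap: 0.0397
gripper_force: 0.0
```

```bash
cat >> h.py <<'E'
def keep(f):
    c=snap("wrist"); np.savez(f,**{k:np.array(c[k]) for k in ("img","fx","fy","cx","cy","R","t")}); s,R=st(); print(s["t"],s["tool_pos"].round(4),R[:,0].round(3),s["joint_pos"].round(2),s["finger_gap"]); return c
E
python3 -c "
from h import *
keep('w9.npz')"
```

```text
23.75 [0.4301 0.036  0.1475] [-0.995  0.103  0.   ] [-0.    0.1   1.91  0.    1.13 -1.47] 0.04004753450413462
```

>>> send_rows(increments=[[[0,4,0],[0,0,0],0.07],[[0,8,0],[0,0,0],0.07],[[0,10,0],[0,0,0],0.07],[[0,10,0],[0,0,0],0.07],[[0,10,0],[0,0,0],0.07]])

```text
t: 24.17
tool_pos: [0.4421, 0.1304, 0.1473]
orientation: [-0.0, 0.052, 0.999, -0.0]
ft_force: [0.5, -0.2, 0.2]
finger_gap: 0.0395
gripper_force: 0.0
```

```bash
python3 -c "
from h import *
keep('w10.npz')
a,b=np.load('w9.npz')['img'],np.load('w10.npz')['img']
# top halves stacked
cv2.imwrite('pics/w910.png',cv2.resize(np.hstack([a[60:330],b[60:330]]),(800,169*1))[:,:,::-1]) if 0 else cv2.imwrite('pics/w910.png',np.vstack([a[60:350],b[60:350]])[:,:,::-1])"
```

```text
24.2167 [0.4421 0.1296 0.1472] [-0.995  0.104  0.   ] [ 0.21  0.17  1.84 -0.    1.14 -1.26] 0.03956895640012535
```

View pics/w910.png

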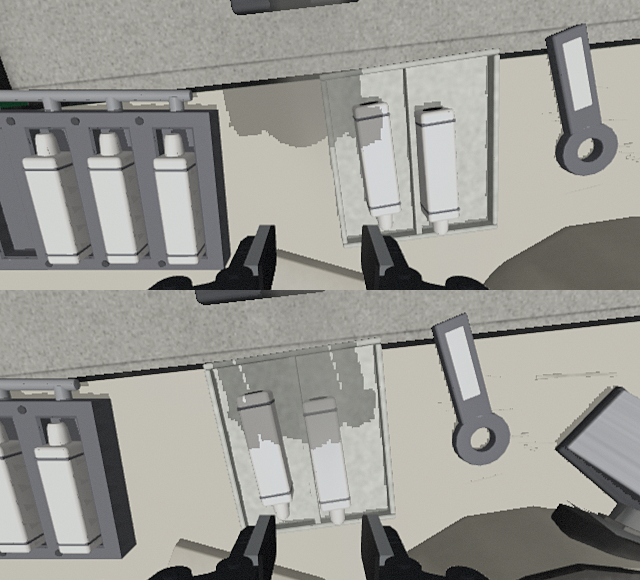

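The view shows slots 4, 3 and 2 turned and seated, nozzles toward the robot at (178,145), (108,145), (46,145). The spares are at (378,160) and (437,170) with nozzles away from the robot. The tag's eye is at (590,147) in the upper half and (482,437) in the lower.

Run:
```python
from h import *
a,b=np.load("w9.npz"),np.load("w10.npz")
for n,p,q,z in [("s2 band robot",(374.5,180.5),(257.5,174.5-7+7),.033),("s2 band noz",(384.5,267),(276,265.5),.033),("s2 noz",(387,288),(282,287),.019),
 ("eye",(590,207),(482,207),.012),("tag end",(566,91),(448,93),.012),("tag neck",(577,180),(471,182),.012)]:
    X,e=tri(a,p,b,q); print(n,X.round(4),round(e*1e3,1),onz(a,*p,z)[:2].round(4),onz(b,*q,z)[:2].round(4))
```

```text
s2 band robot [0.3967 0.0835 0.0284] 4.3 [0.3982 0.0825] [0.3941 0.0848]
s2 band noz [0.4772 0.0878 0.0289] 0.9 [0.4759 0.0871] [0.4751 0.0886]
s2 noz [0.5003 0.0898 0.0252] 0.5 [0.5037 0.0909] [0.5029 0.0888]
eye [0.4456 0.2786 0.0131] 0.3 [0.4458 0.2794] [0.4461 0.2791]
tag end [0.3454 0.2486 0.0093] 2.0 [0.3445 0.2469] [0.3466 0.2474]
tag neck [ 4.233e-01  2.738e-01 -1.000e-04] 2.2 [0.4197 0.2647] [0.4222 0.2685]
```

>>> send_rows(increments=[[[-0.55,-4.3,3],[0,0,-0.159],0.07],[[-0.55,-4.3,6],[0,0,-0.159],0.07],[[-0.55,-4.3,9],[0,0,-0.159],0.07],[[-0.55,-4.3,11],[0,0,-0.159],0.07],[[-0.55,-4.3,11],[0,0,-0.159],0.07],[[-0.55,-4.3,11],[0,0,-0.159],0.07]])

```text
t: 24.72
tool_pos: [0.443, 0.0856, 0.0374]
orientation: [-0.001, -0.026, 1.0, -0.0]
ft_force: [1.1, -0.9, -0.6]
finger_gap: 0.0396
gripper_force: 0.0
```

Run:
```python
from h import *
c=keep("w11.npz"); im=c["img"][120:330,200:440]; g=im.min(2).astype(int)
cv2.imwrite("pics/w11.png",c["img"][:,:,::-1])
# bright body extents per row between fingers
for r in (170,190,210,230,250,270):
    row=c["img"][r,270:375].astype(int).sum(1); d=np.abs(np.diff(row)); k=np.argsort(-d)[:6]; print(r,sorted((270+k).tolist()))
s,R=st(); p=s["tool_pos"]
for z in(-.025,): print(proj(c,p+R@[.0,0,z]))
```

```text
24.7667 [0.4437 0.0859 0.0384] [-0.999 -0.053 -0.001] [ 0.11  0.32  1.95 -0.    0.87 -1.51] 0.03966413060107877
170 [288, 289, 290, 291, 340, 373]
190 [287, 343, 366, 370, 372, 373]
210 [289, 290, 341, 343, 371, 372]
230 [291, 342, 343, 370, 372, 373]
250 [291, 292, 342, 369, 371, 372]
270 [292, 343, 367, 368, 370, 371]
[320.3600198  305.17333295]
```

>>> send_rows(increments=[[[0,-0.1,2],[0,0,0],0.07],[[0,-0.1,3.5],[0,0,0],0.07],[[0,-0.1,4.25],[0,0,0],0.07],[[0,-0.1,4.25],[0,0,0],0.07],[[0,-0.1,4.25],[0,0,0],1],[[0,-0.1,4.25],[0,0,0],1],[[0,-0.1,4.25],[0,0,0],1],[[0,-0.1,4.25],[0,0,0],1],[[0,-0.1,4.25],[0,0,0],1],[[0,-0.1,4.25],[0,0,0],1]])

```text
t: 25.6
tool_pos: [0.4441, 0.0855, -0.0038]
orientation: [0.001, -0.027, 1.0, 0.0]
ft_force: [-1.1, -0.7, 8.4]
finger_gap: 0.0266
gripper_force: 59.7
```

>>> send_rows(increments=[[[0,0,-2],[0,0,0],1],[[0,0,-4],[0,0,0],1],[[0,0,-6],[0,0,0],1],[[0,0,-6],[0,0,0],1],[[0,0,-6],[0,0,0],1]])

```text
t: 26.02
tool_pos: [0.4439, 0.0855, 0.0559]
orientation: [0.001, -0.027, 1.0, 0.0]
ft_force: [-1.3, -0.1, -1.9]
finger_gap: 0.0266
gripper_force: 59.0
```

Run:
```python
from h import *
c=keep("w12.npz"); s,R=st(); p=s["tool_pos"]
col=c["img"][:,310:325].mean(1).astype(int)
for r in range(130,215,1): print(r,col[r].tolist(),end="; ")
print()
for x in(.055,.057,.059,.061): print(x,proj(c,p+R@[x,0,-.0364])[1].round(1),proj(c,p+R@[x,0,-.0344])[1].round(1),proj(c,p+R@[x-.01,0,-.0364])[1].round(1))
w=cv2.imread("pics/w8.png")[:,:,::-1]; col=w[:,312:325].mean(1).astype(int).sum(1)
print("w8",[(r,int(col[r])) for r in range(150,195)])
```

```text
26.0667 [0.4433 0.0855 0.055 ] [-0.999 -0.054 -0.001] [ 0.11  0.29  1.94  0.    0.91 -1.52] 0.026824044223986272
130 [134, 135, 129]; 131 [134, 135, 129]; 132 [134, 134, 129]; 133 [132, 134, 128]; 134 [133, 134, 129]; 135 [133, 134, 129]; 136 [133, 134, 129]; 137 [133, 134, 128]; 138 [134, 135, 129]; 139 [133, 134, 129]; 140 [133, 134, 130]; 141 [134, 135, 130]; 142 [133, 135, 129]; 143 [133, 135, 129]; 144 [133, 134, 128]; 145 [132, 134, 128]; 146 [131, 133, 127]; 147 [131, 132, 127]; 148 [131, 132, 127]; 149 [130, 131, 126]; 150 [131, 132, 127]; 151 [130, 131, 126]; 152 [130, 131, 126]; 153 [131, 132, 127]; 154 [131, 132, 127]; 155 [131, 132, 127]; 156 [132, 132, 127]; 157 [132, 133, 128]; 158 [132, 133, 128]; 159 [132, 133, 128]; 160 [132, 133, 127]; 161 [131, 132, 127]; 162 [130, 131, 126]; 163 [130, 131, 126]; 164 [129, 131, 125]; 165 [129, 130, 125]; 166 [129, 130, 125]; 167 [129, 130, 125]; 168 [132, 133, 128]; 169 [116, 117, 113]; 170 [85, 86, 83]; 171 [76, 76, 73]; 172 [79, 79, 76]; 173 [78, 78, 75]; 174 [76, 76, 73]; 175 [105, 105, 102]; 176 [125, 124, 121]; 177 [132, 130, 
[... 708 characters left out ...]
 [149, 148, 145]; 213 [149, 148, 145]; 214 [149, 149, 145]; 
0.055 185.8 185.0 211.3
0.057 180.5 179.8 206.3
0.059 175.2 174.6 201.2
0.061 169.9 169.3 196.1
w8 [(150, 322), (151, 322), (152, 324), (153, 323), (154, 328), (155, 305), (156, 293), (157, 291), (158, 306), (159, 332), (160, 299), (161, 243), (162, 228), (163, 258), (164, 398), (165, 469), (166, 493), (167, 501), (168, 502), (169, 506), (170, 509), (171, 509), (172, 509), (173, 509), (174, 510), (175, 509), (176, 510), (177, 509), (178, 512), (179, 522), (180, 464), (181, 356), (182, 324), (183, 321), (184, 285), (185, 469), (186, 526), (187, 512), (188, 511), (189, 510), (190, 511), (191, 511), (192, 511), (193, 511), (194, 512)]
```

>>> send_rows(increments=[[[0.3,-2,0],[0,0,0],1],[[0.6,-5,0],[0,0,0],1],[[0.9,-8,0],[0,0,0],1],[[1.2,-11,0],[0,0,0],1],[[1.5,-15,0],[0,0,0],1],[[1.8,-19,0],[0,0,0],1],[[2.1,-23,0],[0,0,0],1],[[2.4,-27,0],[0,0,0],1],[[2.7,-30,0],[0,0,0],1],[[3.0,-32.5,0],[0,0,0],1],[[3.0,-34,0],[0,0,0],1],[[3.0,-34,0],[0,0,0],1]])

```text
t: 27.07
tool_pos: [0.4312, -0.2577, 0.054]
orientation: [-0.0, -0.026, 1.0, 0.0]
ft_force: [1.3, 0.6, -0.4]
finger_gap: 0.0267
gripper_force: 59.1
```

>>> send_rows(increments=[[[0,0,0],[0,0,0.1],1],[[0,0,0],[0,0,0.2],1],[[0,0,0],[0,0,0.3],1],[[0,0,0],[0,0,0.4],1],[[0,0,0],[0,0,0.5],1],[[0,0,0],[0,0,0.6],1],[[0,0,0],[0,0,0.7],1],[[0,0,0],[0,0,0.8],1],[[0,0,0],[0,0,0.9],1],[[0,0,0],[0,0,1.0],1],[[0,0,0],[0,0,1.1],1],[[0,0,0],[0,0,1.1],1]])

```text
t: 28.07
tool_pos: [0.4315, -0.2544, 0.0542]
orientation: [-0.001, 0.501, 0.865, 0.0]
ft_force: [0.5, -1.2, -0.9]
finger_gap: 0.0265
gripper_force: 59.1
```

>>> send_rows(increments=[[[0,0,0],[0,0,0.1],1],[[0,0,0],[0,0,0.2],1],[[0,0,0],[0,0,0.3],1],[[0,0,0],[0,0,0.4],1],[[0,0,0],[0,0,0.5],1],[[0,0,0],[0,0,0.6],1],[[0,0,0],[0,0,0.7],1],[[0,0,0],[0,0,0.8],1],[[0,0,0],[0,0,0.9],1],[[0,0,0],[0,0,1.0],1],[[0,0,0],[0,0,1.1],1],[[0,0,0],[0,0,1.1],1]])

```text
t: 29.07
tool_pos: [0.4315, -0.2548, 0.0544]
orientation: [-0.0, 0.879, 0.477, -0.0]
ft_force: [0.0, -1.1, -0.4]
finger_gap: 0.0264
gripper_force: 59.1
```

>>> send_rows(increments=[[[0,0,0],[0,0,0.1],1],[[0,0,0],[0,0,0.2],1],[[0,0,0],[0,0,0.3],1],[[0,0,0],[0,0,0.4],1],[[0,0,0],[0,0,0.5],1],[[0,0,0],[0,0,0.6],1],[[0,0,0],[0,0,0.7],1],[[0,0,0],[0,0,0.8],1],[[0,0,0],[0,0,0.9],1],[[0,0,0],[0,0,1.0],1],[[0,0,0],[0,0,1.1],1],[[0,0,0],[0,0,1.1],1]])

```text
t: 30.07
tool_pos: [0.4315, -0.2551, 0.0545]
orientation: [-0.0, 0.999, -0.052, -0.0]
ft_force: [-0.0, -0.9, -0.9]
finger_gap: 0.0263
gripper_force: 59.1
```

Run:
```python
from h import *
c=keep("w13.npz"); s,R=st(); p=s["tool_pos"]; xh=np.array([.9945,-.105]);yh=np.array([.105,.9945]);C=np.array([.4403,-.1744])
d=np.r_[C-.081*yh,.0068]-p; print("shift in tool (cm):",(R.T@d*100).round(2),"yaw err",np.arctan2(R[1,0],R[0,0])+.105)
```

```text
30.1167 [ 0.4316 -0.2552  0.0546] [ 0.995 -0.098 -0.   ] [-0.61  0.39  1.8   0.    0.95  1.06] 0.026812080219962814
shift in tool (cm): [ 0.02 -0.02  4.78] yaw err 0.006915328296309642
```

>>> send_rows(increments=[[[0,0,1.5],[0,0,0.006],1],[[0,0,2.5],[0,0,0.006],1],[[0,0,3.5],[0,0,0.006],1],[[0,0,3.7],[0,0,0.006],1],[[0,0,3.7],[0,0,0.006],1]])

```text
t: 30.53
tool_pos: [0.4312, -0.2554, 0.017]
orientation: [-0.0, 0.999, -0.054, -0.001]
ft_force: [-0.2, -0.4, -0.2]
finger_gap: 0.0264
gripper_force: 59.1
```

>>> send_rows(increments=[[[0,0,0.4],[0,0,0],1],[[0,0,0.8],[0,0,0],1],[[0,0,1.0],[0,0,0],1],[[0,0,1.05],[0,0,0],1],[[0,0,1.05],[0,0,0],1]])

```text
t: 30.95
tool_pos: [0.4315, -0.2556, 0.0072]
orientation: [-0.0, 0.998, -0.055, -0.0]
ft_force: [0.3, 3.1, -1.3]
finger_gap: 0.0267
gripper_force: 59.0
```

>>> send_rows(increments=[[[0,0,0],[0,0,0],0.07],[[0,0,0],[0,0,0],0.07],[[0,0,0],[0,0,0],0.07],[[0,0,-4],[0,0,0],0.07],[[0,0,-8],[0,0,0],0.07],[[0,0,-12],[0,0,0],0.07],[[0,0,-16],[0,0,0],0.07],[[0,0,-20],[0,0,0],0.07],[[0,0,-23],[0,0,0],0.07],[[0,0,-23],[0,0,0],0.07]])

```text
t: 31.78
tool_pos: [0.4331, -0.2568, 0.2439]
orientation: [0.003, 0.998, -0.055, 0.004]
ft_force: [-0.3, -0.8, 0.9]
finger_gap: 0.0396
gripper_force: 0.0
```

```bash
python3 -c "
from h import *
keep('w14.npz')"
```

```text
31.8333 [ 0.4324 -0.2563  0.2404] [ 0.994 -0.11   0.005] [-0.61  0.17  1.61 -0.    1.36  1.07] 0.039687853580258475
```

>>> send_rows(increments=[[[-0.6,-4,0],[0,0,-0.05],0.07],[[-1.2,-8,0],[0,0,-0.1],0.07],[[-1.8,-12,0],[0,0,-0.15],0.07],[[-2.4,-16,0],[0,0,-0.2],0.07],[[-3,-20,0],[0,0,-0.25],0.07],[[-3.6,-24,0],[0,0,-0.3],0.07],[[-4.2,-28,0],[0,0,-0.35],0.07],[[-4.8,-32,0],[0,0,-0.4],0.07],[[-5.4,-36,0],[0,0,-0.4],0.07],[[-6,-40,0],[0,0,-0.4],0.07],[[-6,-44,0],[0,0,-0.4],0.07],[[-6.5,-48,0],[0,0,-0.4],0.07]])

```text
t: 32.83
tool_pos: [0.4194, 0.2304, 0.2361]
orientation: [0.0, 0.99, 0.144, -0.001]
ft_force: [1.6, -0.1, 0.3]
finger_gap: 0.0396
gripper_force: 0.0
```

>>> send_rows(increments=[[[0,-2,0],[0,0,0],0.07],[[0,-2,0],[0,0,0],0.07],[[0,-2,0],[0,0,0],0.07]])

```text
t: 33.08
tool_pos: [0.4136, 0.2482, 0.2359]
orientation: [0.0, 0.989, 0.145, -0.001]
ft_force: [-0.2, -0.2, -0.6]
finger_gap: 0.0402
gripper_force: 0.0
```

```bash
python3 -c "
from h import *
keep('w15.npz')"
```

```text
33.1333 [0.4139 0.2474 0.2362] [ 0.958  0.286 -0.002] [ 0.46  0.13  1.67 -0.    1.35  1.74] 0.03980561200340152
```

>>> send_rows(increments=[[[2,-3,0],[0,0,0],0.07],[[3,-6,0],[0,0,0],0.07],[[3,-9.5,0],[0,0,0],0.07],[[3,-9.5,0],[0,0,0],0.07],[[3,-9.5,0],[0,0,0],0.07],[[3,-9.5,0],[0,0,0],0.07]])

```text
t: 33.63
tool_pos: [0.4162, 0.3462, 0.2369]
orientation: [0.0, 0.99, 0.144, -0.0]
ft_force: [-0.6, -0.9, 0.0]
finger_gap: 0.0398
gripper_force: 0.0
```

```bash
python3 -c "
from h import *
keep('w16.npz')
f=lambda n,s:np.load(n)['img'][s]
a=f('w15.npz',np.s_[0:300,20:420]);b=f('w16.npz',np.s_[0:300,120:520])
c=f('w14.npz',np.s_[60:340,100:500])
c=np.pad(c,((0,20),(0,0),(0,0)))
r=lambda i:cv2.resize(i,(800,600),interpolation=cv2.INTER_CUBIC)
z=np.hstack([a,b]); z2=np.hstack([c,cv2.resize(np.load('w16.npz')['img'],(400,300))])
cv2.imwrite('pics/w1516.png',np.vstack([z,z2])[:,:,::-1])"
```

```text
33.6833 [0.4163 0.346  0.2372] [ 0.959  0.284 -0.   ] [ 0.63  0.26  1.51 -0.    1.38  1.91] 0.0393141181253131
```

View pics/w1516.png

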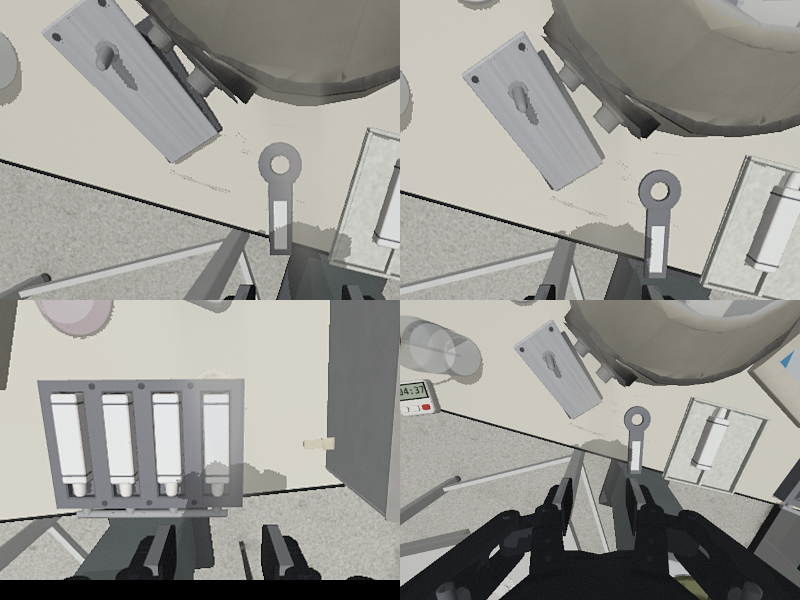

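The holder has all four cartridges seated with nozzles toward the robot (lower left, x = 72–217). The stand's panel corners in the upper-left view are (42,32), (172,163), (222,131) with the peg near (104,58), and in the upper-right view (463,67), (524,32), (553,190), (604,159) with the peg near (518,100). The tag eye is at (279,165) and (660,191).

Run:
```python
from h import *
a,b=np.load("w15.npz"),np.load("w16.npz")
def blob(c,u,v,bright,r=9):
    g=cv2.cvtColor(c["img"],cv2.COLOR_RGB2GRAY); w=g[max(0,v-r):v+r+1,u-r:u+r+1].astype(float)
    t=(w.min()+w.max())/2; m=((w>t) if bright else (w<t)).astype(np.uint8)
    n,l,s,ce=cv2.connectedComponentsWithStats(m); d=[np.hypot(*(ce[i]-[r,min(r,v)])) for i in range(1,n)]; k=1+int(np.argmin(d)); return (u-r+ce[k][0],max(0,v-r)+ce[k][1]),int(s[k][4])
P={}
for n,p,q,br,r in [("eye",(299,165),(380,191),1,12),("h1",(76,37),(195,78),0,6),("h2",(128,6),(243,45),0,6)]:
    A,sa=blob(a,*p,br,r);B,sb=blob(b,*q,br,r); P[n],e=tri(a,A,b,B); print(n,np.round(A,1),sa,np.round(B,1),sb,P[n].round(4),round(e*1e3,1))
for n,p,q in [("TL",(62,32),(183,67)),("BL",(192,163),(273,190)),("BR",(242,131),(324,159)),("end",(301,252),(375,276))]:
    P[n],e=tri(a,p,b,q); print(n,P[n].round(4),round(e*1e3,1))
x=(P["TL"]-P["BL"]); print("len",np.linalg.norm(x),"slope",np.degrees(np.arcsin(x[2]/np.linalg.norm(x))),"yaw",np.arctan2(x[1],x[0]))
y=P["h1"]-P["h2"]; print("h yaw",np.arctan2(-y[0],y[1]),np.linalg.norm(y))
y=P["BL"]-P["BR"]; print("bottom yaw",np.arctan2(-y[0],y[1]),np.linalg.norm(y))
d=P["eye"]-P["end"]; print("tag yaw",np.arctan2(d[1],d[0]),np.linalg.norm(d), onz(a,301,252,.012),onz(b,375,276,.012))
```

```text
eye [300.1 164.3] 267 [379.3 193. ] 372 [0.4477 0.2798 0.0093] 2.4
h1 [76.1 36.7] 57 [194.8  79.1] 42 [0.5022 0.4797 0.0909] 0.1
h2 [128.   5.] 1 [241.4  46.3] 46 [0.5399 0.4518 0.0735] 0.5
TL [0.5053 0.4898 0.0929] 6.0
BL [0.4131 0.4008 0.001 ] 0.5
BR [0.4648 0.3529 0.0015] 0.0
end [0.3464 0.2498 0.0099] 1.6
len 0.15766185713012923 slope 35.6687644925852 yaw 0.7673615009507566
h yaw 0.9345919385981213 0.04997600994949731
bottom yaw 0.8226757889559927 0.07048501909899893
tag yaw 0.2875748518487912 0.10556941376203359 [0.34803473 0.24992659 0.012     ] [0.34634059 0.25042197 0.012     ]
```

>>> send_rows(increments=[[[2,-1.5,1],[0,0,-0.1],0.07],[[4,-3,2],[0,0,-0.2],0.07],[[6,-4.5,3],[0,0,-0.3],0.07],[[7.7,-5.4,3.5],[0,0,-0.4],0.07],[[7.7,-5.4,3.5],[0,0,-0.5],0.07],[[7.7,-5.4,3.5],[0,0,-0.51],0.07],[[7.7,-5.4,3.5],[0,0,-0.51],0.07]])

```text
t: 34.27
tool_pos: [0.4748, 0.4199, 0.2024]
orientation: [0.0, 0.922, 0.387, 0.0]
ft_force: [-0.5, -0.3, 1.1]
finger_gap: 0.0398
gripper_force: 0.0
```

```bash
python3 -c "
from h import *
keep('w17.npz')"
```

```text
34.3167 [0.4746 0.42   0.2028] [0.7   0.714 0.   ] [ 0.67  0.49  1.27 -0.    1.38  1.44] 0.03965120507638435
```

>>> send_rows(increments=[[[0,-3,0],[0,0,0],0.07],[[0,-6,0],[0,0,0],0.07],[[0,-8,0],[0,0,0],0.07],[[0,-8,0],[0,0,0],0.07],[[0,-8,0],[0,0,0],0.07]])

```text
t: 34.73
tool_pos: [0.4164, 0.4768, 0.203]
orientation: [-0.0, 0.921, 0.389, 0.0]
ft_force: [-0.0, -0.5, 0.2]
finger_gap: 0.0396
gripper_force: 0.0
```

```bash
python3 -c "
from h import *
keep('w18.npz')
f=lambda n:np.load(n)['img']
a=f('w17.npz')[40:340,220:420];b=f('w18.npz')[40:340,330:530]
z=cv2.resize(np.hstack([a,b]),(800,600),interpolation=cv2.INTER_CUBIC)
cv2.imwrite('pics/w1718.png',z[:,:,::-1])
for n in ('w17.npz','w18.npz'):
  c=np.load(n); print([proj(c,X).round(0).tolist() for X in ([.506,.451,.072],[.413,.4,.01],[.465,.353,.01],[.505,.49,.09])])"
```

```text
34.7833 [0.4171 0.4763 0.2029] [0.698 0.716 0.001] [ 0.79  0.49  1.27 -0.    1.38  1.57] 0.039740760311848936
[[318.0, 172.0], [291.0, 257.0], [353.0, 255.0], [283.0, 140.0]]
[[412.0, 172.0], [363.0, 257.0], [425.0, 255.0], [385.0, 140.0]]
```

View pics/w1718.png

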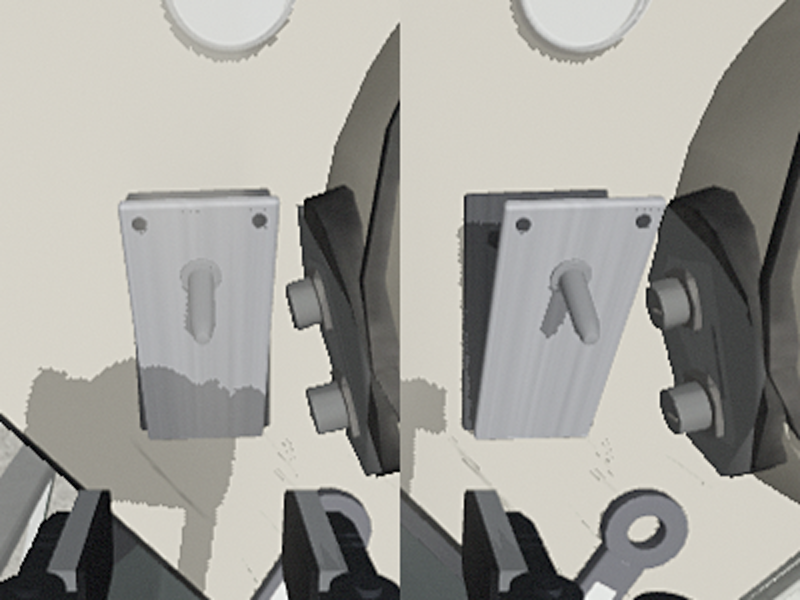

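Both views show the panel cleanly. At left its corners are (120,205), (278,203), (149,438), (267,435), with holes at (139,224), (260,220), peg root at (201,275) and tip at (202,337). At right the corners are (507,203), (664,200), (476,438), (587,437), with root at (571,274) and tip at (589,337).

Run:
```python
from h import *
a,b=np.load("w17.npz"),np.load("w18.npz")
A=lambda p:(p[0]/2+220-.25,p[1]/2+40-.25);B=lambda p:((p[0]-400)/2+330-.25,p[1]/2+40-.25)
P={}
for n,p,q in [("TL",(120,205),(507,203)),("TR",(278,203),(664,200)),("BL",(149,438),(476,438)),("BR",(267,435),(587,437)),("h1",(139,224),(523,225)),("h2",(260,220),(643,221)),("root",(201,275),(571,274)),("tip",(202,339),(589,339))]:
    P[n],e=tri(a,A(p),b,B(q)); print(n,P[n].round(4),round(e*1e3,1))
nrm=lambda v:np.linalg.norm(v)
pl=np.array([P[k] for k in("TL","TR","BL","BR","h1","h2","root")]); c=pl.mean(0); n=np.linalg.svd(pl-c)[2][2]; n*=np.sign(n[2]); print("normal",n.round(3),"tilt",np.degrees(np.arccos(n[2])),"yaw up",np.arctan2(-n[1],-n[0]),"resid mm",((pl-c)@n*1e3).round(1))
x=(P["TL"]+P["TR"]-P["BL"]-P["BR"])/2; print("x len",nrm(x),"yaw",np.arctan2(x[1],x[0]),np.degrees(np.arcsin(x[2]/nrm(x))))
for p,q in(("TL","TR"),("BL","BR"),("h1","h2")): y=P[p]-P[q]; print(nrm(y),np.arctan2(-y[0],y[1]))
k=P["tip"]-P["root"]; print("peg",nrm(k),(k/nrm(k)).round(3),np.degrees(np.arccos(k[2]/nrm(k))))
xu=x/nrm(x); print("root x from top",((P["TL"]+P["TR"])/2-P["root"])@xu)
```

```text
TL [0.5025 0.4904 0.0919] 0.8
TR [0.5477 0.4474 0.0905] 1.3
BL [0.4172 0.398  0.0186] 0.1
BR [0.4615 0.3473 0.0014] 1.1
h1 [0.5021 0.4797 0.0903] 0.4
h2 [0.5377 0.4469 0.0889] 0.3
root [0.5049 0.447  0.0765] 0.4
tip [0.49   0.4315 0.108 ] 0.1
normal [-0.31  -0.449  0.838] tilt 33.043235295610444 yaw up 0.9660341203629697 resid mm [-3.9  0.2  2.6 -2.9 -0.2  2.2  2. ]
x len 0.1523511878801731 yaw 0.8431173281508465 32.20473262571376
0.062376133929663714 0.8114340011623418
0.06946189149314552 0.7188193738515984
0.0484390805885124 0.8273747851436998
peg 0.03809097078990465 [-0.389 -0.407  0.827] 34.25462411682322
root x from top 0.03303641053645707
```

Run:
```python
from h import *
a,b=np.load("w17.npz"),np.load("w18.npz")
A=lambda p:(p[0]/2+220-.25,p[1]/2+40-.25);B=lambda p:((p[0]-400)/2+330-.25,p[1]/2+40-.25)
for nm,c,F,pt in (("A",a,A,[(120,205),(278,203),(149,438),(267,435),(201,275)]),("B",b,B,[(507,203),(664,200),(476,438),(587,437),(571,274)])):
    Q=[onz(c,*F(p),z) for p,z in zip(pt,(.0943,.0943,.0159,.0159,.076))]; Q=np.array(Q)
    x=(Q[0]+Q[1]-Q[2]-Q[3])/2; y1=Q[0]-Q[1];y2=Q[2]-Q[3]
    print(nm,Q[4].round(4),"yaws",np.arctan2(x[1],x[0]).round(3),np.arctan2(-y1[0],y1[1]).round(3),np.arctan2(-y2[0],y2[1]).round(3),"centerline at root:",((Q[0]+Q[1])/2-.035*x/np.linalg.norm(x)).round(4))
# tag from w15,w16,w18
for f,seed in (("w15",(299,165)),("w16",(380,191)),("w18",(330+243/2,40+525/2))):
    c=np.load(f+".npz"); g=cv2.cvtColor(c["img"],cv2.COLOR_RGB2GRAY); r=11;u,v=map(int,seed)
    w=g[v-r:v+r+1,u-r:u+r+1].astype(np.uint8); t,m=cv2.threshold(w,0,255,cv2.THRESH_OTSU)
    n,l,s,ce=cv2.connectedComponentsWithStats(m); k=l[r,r] or 1; e=(u-r+ce[k][0],v-r+ce[k][1]); 
    print(f,"eye",np.round(e,1),int(s[k][4]),onz(c,*e,.006).round(4))
    if f!="w18":
        # ring/handle dark mask edges: per-row centre of handle
        L=[]
        for row in range(v+30,v+75,3):
            seg=g[row,u-30:u+30].astype(int); d=np.diff(seg); 
            i=np.argmin(d[:32]);j=i+10+np.argmax(d[i+10:i+40]); L.append((row,u-30+i+1,u-30+j+1))
        C=np.array([onz(c,(l_+r_)/2-.5,row,.012)[:2] for row,l_,r_ in L]); W=[round(float(np.linalg.norm(onz(c,l_,row,.012)-onz(c,r_,row,.012)))*1e3) for row,l_,r_ in L]
        vx,vy,x0,y0=cv2.fitLine(C.astype(np.float32),cv2.DIST_HUBER,0,.01,.01).ravel(); vx,vy=(vx,vy) if vx>0 else(-vx,-vy)
        print(" handle yaw",np.arctan2(vy,vx),"W",W, "y at eye x .4465:",y0+(.4465-x0)*vy/vx)
```

```text
A [0.5047 0.4468 0.076 ] yaws 0.838 0.808 0.822 centerline at root: [0.5048 0.4466 0.0758]
B [0.5051 0.447  0.076 ] yaws 0.834 0.816 0.807 centerline at root: [0.5047 0.4479 0.076 ]
w15 eye [300.1 164.3] 260 [0.4486 0.2797 0.006 ]
 handle yaw 0.28181002 W [29, 28, 28, 28, 28, 28, 28, 28, 29, 29, 29, 29, 28, 13, 12] y at eye x .4465: 0.27878788
w16 eye [378.8 190.6] 233 [0.4486 0.2805 0.006 ]
 handle yaw 0.28808483 W [29, 29, 30, 30, 29, 29, 29, 29, 29, 28, 29, 30, 30, 12, 16] y at eye x .4465: 0.280769
w18 eye [451.1 303.8] 152 [0.4484 0.2807 0.006 ]
```

>>> send_rows(increments=[[[-3,2.4,0],[0,0,0.1],0.07],[[-6,4.8,0],[0,0,0.2],0.07],[[-9,7.2,0],[0,0,0.3],0.07],[[-12,9.6,0],[0,0,0.4],0.07],[[-15,12,2],[0,0,0.5],0.07],[[-16.65,13.25,5],[0,0,0.513],0.07],[[-16.65,13.25,9],[0,0,0.513],0.07],[[-16.65,13.25,13],[0,0,0.513],0.07],[[-16.65,13.25,17],[0,0,0.513],0.07],[[-16.65,13.25,18],[0,0,0.513],0.07],[[-16.65,13.25,18],[0,0,0.513],0.07]])

```text
t: 35.7
tool_pos: [0.395, 0.2637, 0.0207]
orientation: [0.001, 0.99, 0.142, -0.002]
ft_force: [0.2, 0.9, 0.6]
finger_gap: 0.04
gripper_force: 0.0
```

Run:
```python
from h import *
c=keep("w19.npz"); s,R=st(); p=s["tool_pos"]; d=np.r_[.3957,.2645,-.0225]-p
print("shift cm",(R.T@d*100).round(2),"yaw err",.285-np.arctan2(R[1,0],R[0,0]))
cv2.imwrite("pics/w19.png",c["img"][:,:,::-1])
# check eye again
g=cv2.cvtColor(c["img"],cv2.COLOR_RGB2GRAY); u,v=map(int,proj(c,[.4485,.28,.006])); r=20
t,m=cv2.threshold(g[v-r:v+r+1,u-r:u+r+1],0,255,cv2.THRESH_OTSU); n,l,S,ce=cv2.connectedComponentsWithStats(m); k=l[r,r]
e=(u-r+ce[k][0],v-r+ce[k][1]); print((u,v),np.round(e,1),int(S[k][4]),onz(c,*e,.006).round(4))
for row in (170,190,210,230): print(row,[round(float(x)) for x in g[row,280:360:4]])
```

```text
35.75 [0.3962 0.2646 0.0228] [ 0.96   0.281 -0.001] [ 0.51  0.39  1.89 -0.    0.86  1.8 ] 0.03982023118567474
shift cm [-0.04 -0.    4.53] yaw err 6.220631823433687e-05
(315, 173) [315.8 173.2] 1204 [0.4485 0.2799 0.006 ]
170 [122, 124, 128, 128, 171, 187, 185, 183, 185, 186, 185, 185, 185, 188, 108, 133, 128, 124, 123, 120]
190 [117, 121, 122, 123, 126, 108, 95, 193, 184, 186, 187, 188, 100, 133, 136, 131, 129, 124, 123, 120]
210 [192, 179, 117, 119, 121, 124, 126, 128, 130, 131, 131, 132, 130, 131, 132, 129, 121, 196, 188, 190]
230 [192, 193, 197, 112, 120, 122, 123, 124, 125, 128, 129, 132, 130, 129, 130, 108, 190, 190, 191, 191]
```

>>> send_rows(increments=[[[0,0,2],[0,0,0],0.07],[[0,0,3.2],[0,0,0],0.07],[[0,0,3.9],[0,0,0],0.07],[[0,0,4.25],[0,0,0],0.07],[[0,0,4.25],[0,0,0],0.07]])

```text
t: 36.17
tool_pos: [0.3965, 0.2654, -0.0192]
orientation: [-0.0, 0.99, 0.143, 0.001]
ft_force: [-0.9, -0.1, -0.3]
finger_gap: 0.0399
gripper_force: 0.0
```

>>> send_rows(increments=[[[0,0,0],[0,0,0],1],[[0,0,0],[0,0,0],1],[[0,0,0],[0,0,0],1],[[0,0,0],[0,0,0],1],[[0,0,0],[0,0,0],1],[[0,0,0],[0,0,0],1]])

```text
t: 36.67
tool_pos: [0.3966, 0.2655, -0.0187]
orientation: [-0.0, 0.99, 0.143, 0.001]
ft_force: [-1.3, -2.2, 7.5]
finger_gap: 0.0259
gripper_force: 59.3
```

>>> send_rows(increments=[[[0,0,-2],[0,0,0],1],[[0,0,-4],[0,0,0],1],[[0,0,-7],[0,0,0],1],[[0,0,-10],[0,0,0],1],[[0,0,-13],[0,0,0],1],[[0,0,-16],[0,0,0],1],[[0,0,-16],[0,0,0],1],[[0,0,-16],[0,0,0],1]])

```text
t: 37.33
tool_pos: [0.3964, 0.2655, 0.1419]
orientation: [-0.001, 0.99, 0.143, 0.002]
ft_force: [-0.7, -1.0, -1.5]
finger_gap: 0.0261
gripper_force: 59.7
```

```bash
cat > eye.py <<'E'
from h import *
def eye(c,guess_tool,p,R,r=22):
    g=cv2.cvtColor(c["img"],cv2.COLOR_RGB2GRAY); u,v=map(int,proj(c,p+R@guess_tool))
    return g,u,v
E
python3 - <<'E'
from h import *
c=keep("w20.npz"); s,R=st(); p=s["tool_pos"]
for z in(-.030,-.026): print(proj(c,p+R@[.055,0,z]).round(1),proj(c,p+R@[.066,0,z]).round(1),proj(c,p+R@[.08,0,z]).round(1))
g=cv2.cvtColor(c["img"],cv2.COLOR_RGB2GRAY); u,v=map(int,proj(c,p+R@[.055,0,-.03])); w=g[v-50:v+60:3,u-70:u+74:6]
print(u,v)
for i,r in enumerate(w): print(v-50+3*i,r.tolist())
cv2.imwrite("pics/w20.png",c["img"][:,:,::-1])
E
```

```text
37.3833 [0.3958 0.2651 0.1403] [0.959 0.282 0.001] [0.51 0.21 1.81 0.   1.13 1.8 ] 0.026160240508309646
[316.8 188.5] [316.7 160.8] [316.7 123.5]
[316.8 187.1] [316.8 160.1] [316.7 123.9]
316 188
138 [196, 197, 197, 196, 195, 196, 106, 136, 142, 145, 144, 144, 144, 144, 143, 143, 140, 132, 94, 197, 195, 196, 196, 196]
141 [196, 197, 197, 197, 167, 177, 130, 138, 143, 142, 143, 141, 140, 139, 143, 143, 138, 132, 126, 128, 196, 196, 197, 196]
144 [196, 196, 196, 197, 201, 110, 133, 138, 139, 144, 141, 142, 141, 141, 141, 141, 139, 131, 130, 118, 196, 197, 196, 196]
147 [197, 196, 196, 195, 205, 126, 131, 135, 140, 141, 139, 141, 138, 139, 139, 140, 137, 133, 127, 126, 206, 196, 197, 196]
150 [198, 196, 196, 196, 111, 130, 133, 134, 139, 139, 138, 139, 140, 138, 139, 139, 135, 131, 129, 126, 80, 197, 196, 195]
153 [196, 197, 196, 196, 121, 130, 133, 132, 137, 138, 137, 137, 136, 138, 136, 138, 133, 127, 127, 126, 123, 199, 196, 196]
156 [197, 196, 197, 201, 122, 129, 127, 131, 134, 137, 135, 135, 136, 135, 138, 138, 134, 130, 127, 125, 125, 184, 197, 196]
159 [196, 197, 196, 70, 127, 12
[... 2982 characters left out ...]
22, 120, 123, 125, 123, 125, 126, 126, 124, 125, 122, 124, 136, 195, 196, 197, 197]
234 [197, 197, 197, 197, 197, 198, 111, 122, 119, 122, 122, 123, 125, 125, 126, 124, 124, 121, 117, 196, 195, 196, 196, 197]
237 [69, 212, 197, 195, 196, 196, 199, 118, 120, 121, 124, 121, 124, 125, 126, 122, 122, 118, 191, 204, 195, 196, 195, 196]
240 [28, 41, 123, 207, 196, 201, 197, 106, 118, 120, 121, 121, 123, 126, 122, 122, 120, 112, 195, 139, 198, 195, 197, 196]
243 [179, 110, 38, 38, 157, 141, 134, 107, 121, 120, 122, 126, 144, 136, 131, 122, 122, 116, 138, 139, 132, 197, 196, 195]
246 [121, 117, 127, 82, 17, 23, 111, 111, 120, 120, 121, 121, 121, 124, 123, 123, 120, 114, 137, 140, 139, 168, 198, 197]
```

```bash
cat > hang.py <<'E'
from h import *
import sys
T,Y=np.radians(31.5),.82
ux=np.array([np.cos(T)*np.cos(Y),np.cos(T)*np.sin(Y),np.sin(T)]);n=np.array([-np.sin(T)*np.cos(Y),-np.sin(T)*np.sin(Y),np.cos(T)])
Rt=np.c_[ux,np.cross(-n,ux),-n]; root=np.array([.505,.447,.076]); e=np.array([.054,.0008,-.0247])
def plan(h,ddx=0,ddy=0):
    s,R=st(); p=s["tool_pos"]; tgt=root+h*n-Rt@e
    return "h",h,"TCP",tgt.round(4),"shift cm",(R.T@(tgt-p)*100).round(2),"turn",Ro.from_matrix(R.T@Rt).as_rotvec().round(3)
if __name__=="__main__":
    for h in map(float,sys.argv[1:]): print(*plan(h))
    s,R=st(); print("eye now rel root in panel frame (mm): up,y,n",((np.c_[ux,np.cross(n,ux),n].T@(s["tool_pos"]+R@e-root))*1e3).round(1),s["ft_force"].round(1),s["finger_gap"].round(4),s["joint_pos"].round(2))
E
python3 hang.py .10 .055
```

```text
h 0.1 TCP [0.4462 0.3851 0.112 ] shift cm [  8.22 -10.09   2.85] turn [ 0.147  0.535 -0.52 ]
h 0.055 TCP [0.4622 0.4023 0.0736] shift cm [ 10.24 -11.28   6.69] turn [ 0.147  0.535 -0.52 ]Traceback (most recent call last):
  File "hang.py", line 11, in <module>
    s,R=st(); print("eye now rel root in panel frame (mm): up,y,n",((np.c_[ux,np.cross(n,ux),n].T@(s["tool_pos"]+R@e-root))*1e3).round(1),s["ft_force"].round(1),s["finger_gap"].round(4),s["joint_pos"].round(2))
                                                                                                                                                                 ^^^^^^^^^^^^^^^^^^^^^
AttributeError: 'float' object has no attribute 'round'
```

>>> send_rows(increments=[[[1,-1.2,0],[0.02,0.07,-0.07],1],[[2,-2.5,0],[0.04,0.14,-0.14],1],[[3,-3.8,0],[0.06,0.21,-0.21],1],[[4,-5.1,0.5],[0.08,0.28,-0.28],1],[[5,-6.4,1],[0.1,0.36,-0.35],1],[[6,-7.7,1.5],[0.12,0.44,-0.43],1],[[7,-9,2],[0.147,0.535,-0.52],1],[[8.2,-10.1,2.85],[0.147,0.535,-0.52],1],[[8.2,-10.1,2.85],[0.147,0.535,-0.52],1],[[8.2,-10.1,2.85],[0.147,0.535,-0.52],1],[[8.2,-10.1,2.85],[0.147,0.535,-0.52],1]])

```text
t: 38.3
tool_pos: [0.4455, 0.3847, 0.1109]
orientation: [-0.108, 0.883, 0.383, 0.247]
ft_force: [-0.2, -0.5, -1.2]
finger_gap: 0.0256
gripper_force: 59.6
```

```bash
sed -i 's/s\["finger_gap"\].round(4)/s["finger_gap"]/' hang.py
cat >> hang.py <<'E'
    c=keep("wh.npz"); g=cv2.cvtColor(c["img"],cv2.COLOR_RGB2GRAY); p=s["tool_pos"]
    print("pred eye top px",proj(c,p+R@(e-[0,0,.006])).round(1),"root",proj(c,root).round(1),"tip",proj(c,root+.04*n).round(1))
    u,v=map(int,proj(c,p+R@(e-[0,0,.006])))
    for rr in range(v-45,v+60,6): print(rr,g[rr,u-70:u+74:6].tolist())
E
python3 hang.py .10 .055
```

```text
h 0.1 TCP [0.4462 0.3851 0.112 ] shift cm [ 0.12  0.02 -0.06] turn [-0.001  0.003 -0.001]
h 0.055 TCP [0.4622 0.4023 0.0736] shift cm [0.13 0.02 4.44] turn [-0.001  0.003 -0.001]
eye now rel root in panel frame (mm): up,y,n [-1.1  0.1 99.2] [-0.2 -0.5 -1.2] 0.025649337521523864 [0.6  0.26 1.93 0.28 0.43 1.13]
38.35 [0.4457 0.3848 0.1113] [0.583 0.624 0.521] [0.6  0.26 1.93 0.28 0.43 1.13] 0.025666535007488007
pred eye top px [318.  189.2] root [318.3 164. ] tip [318.3 169.8]
144 [211, 211, 212, 212, 207, 134, 136, 139, 148, 145, 144, 143, 142, 140, 142, 141, 138, 129, 127, 117, 211, 211, 69, 69]
150 [212, 212, 211, 210, 101, 130, 133, 138, 143, 142, 142, 142, 139, 138, 138, 139, 134, 129, 128, 126, 155, 213, 67, 71]
156 [211, 212, 212, 176, 128, 129, 131, 135, 140, 142, 140, 139, 137, 138, 136, 135, 132, 128, 127, 126, 126, 221, 68, 67]
162 [212, 211, 211, 125, 125, 128, 131, 134, 137, 141, 134, 114, 124, 116, 133, 133, 130, 125, 124, 125, 124, 114, 67, 76]
168 [212, 211, 218, 127, 124, 126, 128, 130, 133, 143, 164, 139, 173, 121, 190, 102, 129, 127, 128, 125, 124, 125, 62, 71]
174 [
[... 914 characters left out ...]
 133, 139, 117, 119, 118, 140, 130, 128, 126, 127, 122, 122, 221, 211, 212]
222 [212, 211, 212, 213, 113, 123, 125, 125, 126, 128, 131, 134, 135, 131, 132, 133, 129, 126, 126, 124, 116, 212, 212, 213]
228 [212, 212, 211, 212, 212, 117, 124, 124, 126, 126, 131, 132, 134, 133, 133, 130, 129, 127, 126, 110, 212, 211, 212, 211]
234 [212, 213, 212, 212, 212, 182, 121, 121, 128, 125, 127, 131, 131, 130, 133, 131, 127, 126, 116, 180, 212, 213, 212, 212]
240 [211, 212, 211, 211, 212, 171, 188, 123, 122, 126, 126, 127, 133, 131, 131, 129, 123, 117, 188, 170, 212, 211, 211, 212]
246 [211, 212, 211, 212, 212, 173, 156, 120, 125, 126, 130, 131, 130, 132, 133, 132, 127, 118, 188, 152, 213, 211, 211, 212]
```

>>> send_rows(increments=[[[0.13,0,1.5],[0,0,0],1],[[0.13,0,3],[0,0,0],1],[[0.13,0,4.4],[0,0,0],1],[[0.13,0,5],[0,0,0],1],[[0.13,0,5.5],[0,0,0],1],[[0.13,0,6],[0,0,0],1],[[0.13,0,6.5],[0,0,0],1],[[0.13,0,6.9],[0,0,0],1],[[0.13,0,6.9],[0,0,0],1]])

```text
t: 39.1
tool_pos: [0.4712, 0.4124, 0.0527]
orientation: [-0.108, 0.883, 0.384, 0.248]
ft_force: [-0.6, 0.1, -1.3]
finger_gap: 0.0259
gripper_force: 59.7
```

```bash
python3 hang.py .012 .006
```

```text
h 0.012 TCP [0.4775 0.4187 0.037 ] shift cm [-0.05  0.03  1.81] turn [-0.001  0.002 -0.   ]
h 0.006 TCP [0.4797 0.421  0.0318] shift cm [-0.05  0.03  2.41] turn [-0.001  0.002 -0.   ]
eye now rel root in panel frame (mm): up,y,n [ 0.6  0.2 30. ] [-0.6  0.1 -1.3] 0.025887335420899896 [0.61 0.43 1.86 0.34 0.33 1.07]
39.15 [0.4712 0.4123 0.053 ] [0.582 0.624 0.521] [0.61 0.43 1.86 0.34 0.33 1.07] 0.026281538688523263
pred eye top px [318.  189.2] root [318.5 179.3] tip [318.5 192.4]
144 [217, 159, 195, 196, 199, 137, 139, 144, 150, 148, 146, 145, 145, 145, 146, 147, 141, 135, 132, 119, 195, 197, 193, 217]
150 [216, 162, 196, 194, 108, 134, 137, 142, 146, 147, 143, 143, 143, 141, 141, 143, 137, 134, 131, 132, 145, 197, 193, 218]
156 [217, 214, 195, 163, 133, 133, 137, 138, 141, 142, 143, 141, 140, 139, 141, 140, 138, 133, 132, 129, 133, 203, 192, 217]
162 [217, 213, 195, 127, 129, 133, 135, 137, 140, 141, 136, 112, 143, 114, 135, 138, 134, 129, 129, 129, 131, 120, 189, 217]
168 [217, 215, 198, 130, 129, 129, 133, 136, 134, 146, 134, 140, 147, 159, 169, 108, 133, 132, 128, 129, 128, 129, 
[... 930 characters left out ...]
 134, 142, 118, 121, 120, 139, 136, 132, 131, 128, 130, 127, 205, 180, 217]
222 [217, 216, 182, 179, 122, 127, 128, 130, 131, 132, 133, 135, 135, 135, 133, 132, 131, 131, 129, 127, 121, 196, 186, 217]
228 [216, 217, 177, 139, 147, 126, 126, 129, 129, 130, 131, 134, 139, 134, 134, 133, 135, 128, 130, 116, 194, 195, 200, 216]
234 [217, 217, 169, 143, 149, 151, 123, 126, 129, 129, 129, 133, 134, 136, 134, 131, 131, 131, 122, 190, 195, 195, 223, 217]
240 [217, 218, 158, 195, 148, 148, 146, 127, 125, 129, 132, 132, 131, 133, 135, 131, 128, 125, 146, 190, 194, 193, 224, 217]
246 [217, 216, 165, 193, 146, 147, 148, 123, 128, 130, 132, 134, 133, 135, 133, 136, 133, 123, 147, 191, 193, 194, 221, 217]
```

The pixel values show the peg inside the hole, centred near (317,190). Pushing on.

>>> send_rows(increments=[[[-0.05,0,0.5],[0,0,0],1],[[-0.05,0,1],[0,0,0],1],[[-0.05,0,1.5],[0,0,0],1],[[-0.05,0,1.8],[0,0,0],1],[[-0.05,0,1.9],[0,0,0],1],[[-0.05,0,1.9],[0,0,0],1]])

```text
t: 39.65
tool_pos: [0.4776, 0.4192, 0.0362]
orientation: [-0.108, 0.883, 0.384, 0.248]
ft_force: [0.2, 0.4, -0.9]
finger_gap: 0.0263
gripper_force: 59.7
```

>>> send_rows(increments=[[[0,0,0.1],[0,0,0],1],[[0,0,0.2],[0,0,0],1],[[0,0,0.3],[0,0,0],1],[[0,0,0.4],[0,0,0],1],[[0,0,0.4],[0,0,0],1]])

```text
t: 40.07
tool_pos: [0.4791, 0.4208, 0.0331]
orientation: [-0.108, 0.883, 0.384, 0.248]
ft_force: [-0.2, -0.8, -1.4]
finger_gap: 0.0259
gripper_force: 59.7
```

>>> send_rows(increments=[[[0,0,0.05],[0,0,0],1],[[0,0,0.1],[0,0,0],1],[[0,0,0.15],[0,0,0],1],[[0,0,0.15],[0,0,0],1]])

```text
t: 40.4
tool_pos: [0.4795, 0.4212, 0.0322]
orientation: [-0.108, 0.883, 0.384, 0.248]
ft_force: [-4.9, -4.7, 5.6]
finger_gap: 0.0258
gripper_force: 60.8
```

>>> send_rows(increments=[[[0,0,0.05],[0,0,0],1],[[0,0,0.1],[0,0,0],1],[[0,0,0.1],[0,0,0],1]])

```text
t: 40.65
tool_pos: [0.4796, 0.4213, 0.0321]
orientation: [-0.108, 0.883, 0.384, 0.248]
ft_force: [-18.8, -19.2, 24.8]
finger_gap: 0.0262
gripper_force: 63.7
```

>>> send_rows(increments=[[[0,0,-0.2],[0,0,0],1],[[0,0,-0.2],[0,0,0],0.25],[[0,0,-0.2],[0,0,0],0.25],[[0,0,-0.2],[0,0,0],0.25],[[0,0,-0.2],[0,0,0],0.25],[[0,0,-0.2],[0,0,0],0.25],[[0,0,-0.2],[0,0,0],0.25]])

```text
t: 41.23
tool_pos: [0.4792, 0.421, 0.0327]
orientation: [-0.108, 0.883, 0.384, 0.248]
ft_force: [-0.9, 0.6, -0.7]
finger_gap: 0.0322
gripper_force: 0.0
```

>>> send_rows(increments=[[[0,0,-0.5],[0,0,0],0.25],[[0,0,-1.5],[0,0,0],0.25],[[0,0,-3],[0,0,0],0.25],[[0,0,-5],[0,0,0],0.25],[[0,0,-8],[0,0,0],0.25],[[0,0,-10],[0,0,0],0.25],[[0,0,-10],[0,0,0],0.25],[[0,0,-10],[0,0,0],0.25]])

```text
t: 41.9
tool_pos: [0.4439, 0.3827, 0.1196]
orientation: [-0.108, 0.883, 0.384, 0.249]
ft_force: [0.2, 0.1, -0.3]
finger_gap: 0.0318
gripper_force: 0.0
```

Run:
```python
from h import *
from hang import root,n,ux
c=keep("w21.npz"); g=cv2.cvtColor(c["img"],cv2.COLOR_RGB2GRAY); yv=np.cross(n,ux)
print("gap",st()[0]["finger_gap"])
f=lambda x,y,h:proj(c,root+x*ux+y*yv+h*n).round(1)
print("root",f(0,0,0),"tip",f(0,0,.04),"ring outer top/bot at top face",f(.025,0,.012),f(-.025,0,.012),"L/R",f(0,.025,.012),f(0,-.025,.012),"hole rim R/L",f(0,-.011,.012),f(0,.011,.012),"panel TL",f(.035,.032,0))
u,v=map(int,f(0,0,.012)); print(u,v)
for rr in range(v-34,v+40,3): print(rr,g[rr,u-48:u+50:4].tolist())
cv2.imwrite("pics/w21.png",c["img"][:,:,::-1])
```

```text
41.95 [0.4438 0.3827 0.1184] [0.582 0.623 0.522] [0.6  0.24 1.93 0.27 0.45 1.13] 0.03195985933356768
gap 0.03195985933356768
root [318.1 166.8] tip [318.1 172.6] ring outer top/bot at top face [318.1 130.4] [318.2 204. ] L/R [282.  168.3] [354.3 168.3] hole rim R/L [334.  168.3] [302.2 168.3] panel TL [272.1 115.6]
318 168
134 [207, 179, 188, 180, 151, 186, 187, 190, 189, 188, 186, 189, 185, 184, 184, 187, 184, 187, 186, 182, 180, 164, 188, 170, 207]
137 [207, 177, 188, 189, 190, 186, 187, 190, 188, 188, 184, 188, 186, 184, 185, 188, 187, 186, 186, 183, 183, 187, 186, 168, 205]
140 [207, 174, 187, 187, 187, 185, 188, 187, 186, 189, 188, 169, 155, 169, 188, 187, 185, 186, 186, 182, 185, 185, 188, 163, 206]
143 [208, 171, 187, 186, 186, 184, 186, 190, 191, 147, 145, 147, 144, 147, 145, 136, 189, 186, 184, 181, 181, 183, 186, 174, 205]
146 [206, 172, 185, 186, 188, 186, 186, 191, 143, 143, 146, 142, 142, 144, 143, 141, 140, 176, 187, 180, 183, 186, 185, 172, 206]
149 [207, 166, 185, 184, 188, 183, 173, 146, 146, 145, 142, 141, 142, 142, 139, 139, 140, 139, 151, 182, 182, 185, 186, 162, 
[... 1773 characters left out ...]
 136, 132, 132, 128, 126, 131, 185, 183, 210, 207]
194 [207, 207, 186, 185, 145, 124, 128, 130, 133, 136, 119, 123, 122, 119, 135, 132, 133, 133, 128, 123, 176, 184, 183, 210, 206]
197 [207, 204, 190, 184, 139, 105, 127, 129, 130, 133, 117, 117, 117, 135, 135, 134, 133, 131, 125, 105, 185, 183, 183, 209, 207]
200 [206, 209, 189, 182, 183, 146, 119, 129, 131, 132, 115, 119, 118, 134, 134, 132, 133, 128, 125, 139, 182, 184, 184, 208, 206]
203 [207, 210, 190, 184, 187, 138, 143, 127, 130, 132, 134, 119, 119, 135, 134, 134, 132, 130, 135, 172, 181, 183, 183, 207, 206]
206 [206, 209, 189, 184, 187, 185, 140, 136, 125, 133, 133, 114, 138, 135, 134, 135, 130, 146, 144, 183, 181, 185, 183, 206, 206]
```

The pixel values show the ring (rows 141–211, columns 284–353) round the peg, lying on the panel about 5 mm down-slope, so it rests on the peg. I'll check the holder numerically from the top camera before handing in.

Run:
```python
from h import *
c=snap("top"); g=cv2.cvtColor(c["img"],cv2.COLOR_RGB2GRAY)
xh=np.array([.9945,-.105]);yh=np.array([.105,.9945]);C=np.array([.4403,-.1744])
m=(g>140).astype(np.uint8); m2=np.zeros_like(m)
q=np.array([proj(c,[*(C+sx*.072*xh+sy*.11*yh),.035]) for sx,sy in((1,1),(1,-1),(-1,-1),(-1,1))]).astype(int); cv2.fillPoly(m2,[q],1)
n,l,S,ce=cv2.connectedComponentsWithStats(m*m2)
for i in range(1,n):
    if S[i][4]>60:
        v,u=np.where(l==i); X=np.array([onz(c,a,b,.04)[:2] for a,b in zip(u,v)])-C; L=np.c_[X@xh,X@yh]
        lo=L[L[:,0]<L[:,0].min()+.014]; hi=L[L[:,0]>L[:,0].max()-.014]
        print("y %.1f x %.1f..%.1f mm; width robot end %.0f far end %.0f"%(L[:,1].mean()*1e3,L[:,0].min()*1e3,L[:,0].max()*1e3,np.ptp(lo[:,1])*1e3,np.ptp(hi[:,1])*1e3))
```

```text
y 82.9 x -27.6..47.2 mm; width robot end 23 far end 21
y 28.4 x -28.5..45.6 mm; width robot end 21 far end 21
y -25.5 x -27.7..46.0 mm; width robot end 21 far end 21
y -80.6 x -28.7..45.5 mm; width robot end 21 far end 21
```

```bash
python3 -c "
from bench import robot
print(robot.job_done())"
```

```text
the job is handed in; nothing more can be done
None
```

The job is handed in: all four slots hold cartridges with nozzles toward the robot (three turned in place, slot 1 filled from the tray), then the tag was hung on the peg, pressed against the panel and left resting there.

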